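Close out a batch at the drive-module station

ROBOT

A 6-joint arm with a two-finger parallel gripper is mounted at the origin on the work surface. World frame = base frame: x ahead of the robot, y to its left, z up, the work surface at z = 0. Lengths are in m, angles in rad, forces in N, time in s.
With the tool pointing down it reaches from about 0.225 to 0.875 m from the base axis. Payload 3.4 kg.
Tool frame: the origin (TCP) lies between the finger pads; the fingertips stand 17 mm ahead of it and the grasp point (between the pads) lies 2 mm behind it; y points along the fingers, z is the direction in which the jaws open and shut, and the axes are right-handed (so a half turn about y gives the same grasp; the last joint's range is limited). The gripper opens to 85 mm and grips with 20 to 120 N. Pads are 22 mm wide; open, the fingers measure 114 mm over their backs; the gripper's body (76 mm by 85 mm) begins 54 mm behind the grasp point. The pads swing forward as they close: fully open they stand 13 mm farther back than shut.
Start: joints at [-1.288, 0.276, 1.505, -0, 1.361, -0.121], TCP at [0.226, -0.529, 0.248] pointing down, gripper open.
Joint ranges: [-2.89, 2.89], [-0.75, 2.08], [0.22, 2.7], [-1.18, 4.32], [0.11, 2.71], [-2.7, 2.7]. Speed limits (rad/s): [2.57, 2.57, 3.14, 3.14, 3.14, 3.14].

INTERFACE

Orientations are given as a unit quaternion [w, x, y, z].
In Python, from rig import manip, get_image, camera_model, sign_off, spot_in, silhouettes, spot_point gives the robot as it stands.
- The arm moves only by the tool jog_arm, never from a script. Its argument "targets" is a list of rows, each a list of 3 entries, a list of its own where there are three numbers: the finger opening in m, from 0 to 0.0854, then the shift along the world's x, y, z in m, then the turn about the world's z in rad. In form: [[claw, [x, y, z], spin], ...]. A call has 1 to 10 rows; each row shifts and turns the commanded pose from where the row before left it; what a row does not reach is not made up. A row lasts 1/8 s, in which the tool goes at most 62.5 mm and 10.7 degrees, less where a joint would pass 70% of its speed; a pose out of reach is approached as far as the arm can. A call with a gripper value outside its range is refused whole. The fingers move at their own pace and stop on an object; "force" is the grip in N (left out, the last holds). Time passes only in rows, so rows that do not move let the fingers close. It gives the time, the measured TCP pose, the force and the opening at its end, in the units of the state.
- manip.get_state(): the state, without advancing time (a new reading comes with each control period).
- get_image(name): name is "side" or "top"; returns (picture, depth): 384x512x3 uint8, red, green, blue; 384x512 float32, m along the optical axis (not along the pixel's ray), 0 where there is no reading.
- camera_model(name): a dict with "mtx" (3x3 intrinsics, pixels), "world_from_camera" (4x4, takes a point from camera to world coordinates). Camera axes: x right, y up, looking along -z (the intrinsics and any distortion apply to the point x, -y, -z); pixel columns grow to the right and rows downward; lengths in m; the calibration is good to about 2 mm. A picture is of the moment at which its call begins. camera_model takes no time and is no camera call.
- sign_off(): hands the job in, once; it reports no verdict.
Trained networks look in the newest picture that a camera, given by its name, has taken for a name from the list of things; names that differ only in an ending like _2 or _b are one class to them, and where a whole thing is asked for, a point or a joint stands for the part that bears it (a point fixed in the world has none). Each returns a list of dicts, best first, with "score" (0 to 1); they miss things now and then, are a little off and sometimes report something else, mostly with a low value. They report only what shows in the picture. A call takes as long as a camera call. They do not tell look-alikes from the thing itself.
- spot_in(name, camera): "position" ([column, row] in pixels, amid what is visible of it).
- silhouettes(name, camera): "mask" (384x512 bool, what is visible of it) and "position" ([column, row] in pixels, amid what is visible of it).
- spot_point(name, camera): "position" ([column, row] in pixels: a listed point, or the origin of a listed thing).
The state is a dict: "clock": time; "qpos": joint angles; "qd": joint speeds; "effort": joint torques, N m; "position": TCP position; "ee_rot": TCP orientation; "contact_force": force on the tool from outside, world axes, zero at the start; "moment": the same for the moment, N m; "width": finger opening in m.
Only numpy, scipy, OpenCV 4.12 (cv2) and the standard library are available. Lean on these libraries where they do the work, as an engineer would, in place of code of your own. Each camera call takes 0.05 s, during which the arm holds its last target.

TASK

The batch is done, so close out the station: set every drive module from the bench in one neat row on the low white shelf, beginning right next to the left end stop (left as the robot sees it), side by side and square to the shelf with no more than a finger's width (15 mm) between, backs up close to the rear rail and plugs to the front. Lay the torque screwdriver in the open kit drawer and push the drawer fully home past its detent, and turn the tester's reset knob counterclockwise until the peak pointer is back against its zero stop. Leave the other things where they are, and put right whatever gets knocked.

Things in the scene. Friction and masses are not known exactly. Their poses are not given: they have to be found in the camera images.
- shelf: low white steel plinth shelf, fixed, dark board 40 mm up. Origin: centre of underside, on the bench. x points away from the robot (front = -x), y to the left. Clear board 115 (x) x 325 mm (y). Steel rear rail (inner face x = +57.5) and left end stop (inner face y = +162.5) stand 22 mm above the board; front lip x = -57.5 and right lip y = -162.5 stand 10 mm. Rims 5 mm thick
- m0: drive module (m0-m4 alike; 3 to 5 are present, upright on the bench, plug within ~35 deg of pointing at -x): aluminium base 80 (own x) x 54 (y) x 30 mm high; centred on it a black finned heat sink 52 (x) x 26 (y) mm, 30 to 60 mm up, solid enough to grip across y; a black plug juts 10 mm from the base's -x end. 0.35 kg. Origin: centre of underside
- m0_plug (a point): outer end of that module's plug, at (-50, 0, 15) mm in the module's frame
- m1: drive module, same as m0
- m1_plug (a point): outer end of that module's plug, at (-50, 0, 15) mm in the module's frame
- m2: drive module, same as m0
- m2_plug (a point): outer end of that module's plug, at (-50, 0, 15) mm in the module's frame
- m3: drive module, same as m0
- m3_plug (a point): outer end of that module's plug, at (-50, 0, 15) mm in the module's frame
- m4: drive module, same as m0
- m4_plug (a point): outer end of that module's plug, at (-50, 0, 15) mm in the module's frame
- kit_box: grey steel kit box with one blue-fronted drawer, fixed, right or left of the shelf; 75 mm high. Origin: on the bench under the middle of its front edge; the box reaches x = 0 to +210 mm, y = -105 to +105. The drawer opens towards -x (about towards the robot)
- drawer (a joint): drawer opening, m: 0 = home at its stop, 0.14 = fully out; starts 0.112 to 0.135. Sliding friction about 1 N plus 5 N per m/s; from 13 to 6 mm before home a spring roller resists with up to 8 N; past it, from some 3 mm on, it draws the drawer home and holds it there
- drawer_handle (a point): middle of the robot-side edge of the drawer's handle, 48 mm above the bench: a level steel bar 90 mm long (y), 12 deep, 8 high, its outer edge 28 mm in front of the blue panel, 36 mm in front of the panel's inner face. Panel 208 mm wide, 5 to 68 mm above the bench. Axes as kit_box
- drawer_in (a point): point on the drawer's floor, 12.5 mm above the bench, 52 mm behind the panel's inner face, mid-width. Inside width 182 mm; side walls end 50 mm, the panel 68 mm above the bench. Open to above from the panel's inner face back to the box's front edge (that length = drawer opening). A fixed bit case fills the drawer's rear from 85 mm behind this point. Axes as kit_box
- driver: torque screwdriver lying across the top of the kit box, 150 mm long along own x: black eight-sided handle 28 mm thick, x = -75 to +10 mm; aluminium collar 22 mm thick to +28; steel shank 10 mm thick to +75. 0.16 kg, balance near x = -25. Origin: level with the handle's underside, 75 mm from both ends; shaft axis 14 mm higher. Does not roll
- tester: grey torque tester, fixed, on the shelf's other side: base 215 x 125 x 18 mm; round dial case 124 mm across facing up, top 56 mm above the bench; behind it (+x) a block with a socket, 83 mm high. Origin: on the bench under the dial's centre. Scale runs 270 deg clockwise seen from above from its zero mark and steel stop pin, 135 deg counterclockwise from own +x (front left)
- peak_knob (a joint): angle of the red peak pointer and its reset knob, rad: 0 = at the zero stop, grows clockwise seen from above to 4.71; starts 1.6 to 4.2, so turn it that far counterclockwise. Stays where left (friction 0.03 N m)
- knob_grip (a point): on the knob's axis at the height to grip it, 84 mm above the bench. The knob is a black bar 40 mm long, 13 thick, 63 to 92 mm above the bench, on a disc 34 mm across. Own x runs along the bar the way the red pointer points; z up
- screw_pot: steel screw pot 48 mm across, 30 mm high; not part of the job
- tape_roll: cardboard tape roll 50 mm across, 24 mm high; not part of the job
- spray: white spray bottle 150 mm high behind the shelf; not part of the job
- scanner: hand scanner behind the shelf, 35 mm high; not part of the job
Not all that is in view belongs to the job. What is shaped like the driver but orange is not meant.

How it is judged:
By the outcome, as a careful person would: the job done as asked, in the order asked, and still so for the second after the job is handed in, with the robot touching nothing.
Of m0, m1, m2, m3, m4 only 3 to 5 are there at a start; the rules pass over those that are not, and their reading is None.
At some moment in a run one of m0, m1, m2, m3, m4 may be knocked a few centimetres aside while the robot is not near it.
It also fails if it takes over 210 s, if anything falls off the work surface, if the arm or the gripper's body presses on something with over 40 N, if the wrist force passes 120 N, or if a joint passes its speed limit or range.

## Working session

There is one attempt and no reset: what is moved stays moved. The work goes in short steps, Python scripts to look and compute and a tool call to move; the robot and the scene stay as the last step left them, time stands still between calls to the robot, and variables do not carry over. Pictures are saved under pics/ and viewed, and the job is handed in when it is done.

Besides the shell and the picture viewer there is one more tool, called as name(argument=value, ...) on one line, values as JSON. jog_arm: Moves the arm, as the interface text tells. Its arguments: {"type":"object","properties":{"targets":{"type":"array","items":{"type":"array"}},"force":{"type":"number"}},"required":["targets"]}

```bash
ls; mkdir -p pics; python3 - <<'E'
from rig import manip, get_image, camera_model
import cv2,numpy as np
print(manip.get_state())
for n in("side","top"):
    p,d=get_image(n); cv2.imwrite(f"pics/{n}0.png",p[:,:,::-1]); np.save(f"{n}_d.npy",d)
    m=camera_model(n); print(n,m)
E
```

```text
pics
{'clock': 0.0, 'qpos': array([-1.28800430e+00,  2.76598947e-01,  1.50612961e+00, -1.47914878e-05,
        1.36071185e+00, -1.20994004e-01]), 'qd': array([-1.61677936e-03, -1.09410071e-03, -3.08499019e-04, -7.29146783e-05,
        8.86950606e-05,  9.50740538e-05]), 'effort': array([ 2.66341303e-04, -4.16776514e+01, -2.45807737e+01,  6.59116768e-05,
        1.09564973e-02, -1.37407167e-05]), 'position': array([ 0.22577199, -0.52827734,  0.24743884]), 'ee_rot': array([ 0.14173518, -0.14185096,  0.69339477, -0.6920933 ]), 'contact_force': array([ 0.7449897 , -0.18793222,  0.0538956 ]), 'moment': array([-0.01827649,  0.00458456, -0.01036726]), 'width': 0.08559572493035547}
side {'mtx': array([[470.33285905,   0.        , 260.25695974],
       [  0.        , 470.33285905, 204.38269719],
       [  0.        ,   0.        ,   1.        ]]), 'world_from_camera': array([[-0.92252522,  0.27792754, -0.26777508,  0.16814908],
       [-0.38552952, -0.6317768 ,  0.67247681,  0.82740352],
       [ 0.01772574,  0.72361202,  0.68997931,  1.02909796],
       [ 0.        ,  0.        ,  0.        ,  1.        ]])}
top {'mtx': array([[451.91212403,   0.        , 255.44799477],
       [  0.        , 451.91212403, 197.98931365],
       [  0.        ,   0.        ,   1.        ]]), 'world_from_camera': array([[ 0.01698524,  0.99418512, -0.10633654,  0.37777386],
       [-0.99980488,  0.01581535, -0.01183547, -0.10348422],
       [-0.0100849 ,  0.10651681,  0.99425976,  1.49756046],
       [ 0.        ,  0.        ,  0.        ,  1.        ]])}
```

View pics/top0.png

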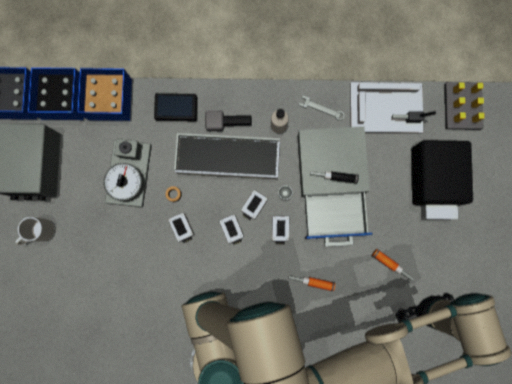

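View pics/side0.png

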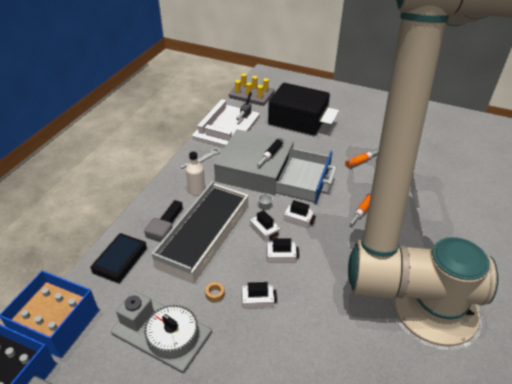

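```bash
cat > h.py <<'E'
import numpy as np,cv2,sys
from rig import manip,get_image,camera_model,sign_off,spot_in,silhouettes,spot_point
CM={n:camera_model(n) for n in("side","top")}
def ray(c,px):
    K=CM[c]["mtx"];T=CM[c]["world_from_camera"]
    v=np.array([(px[0]-K[0,2])/K[0,0],-(px[1]-K[1,2])/K[1,1],-1.])
    return T[:3,3],T[:3,:3]@v   # depth param = multiplier
def at_z(c,px,z):
    o,d=ray(c,px);return o+d*(z-o[2])/d[2]
def cloud(c,dep):
    K=CM[c]["mtx"];T=CM[c]["world_from_camera"]
    v,u=np.mgrid[0:384,0:512]
    P=np.stack([(u-K[0,2])/K[0,0]*dep,-(v-K[1,2])/K[1,1]*dep,-dep],-1)
    return P@T[:3,:3].T+T[:3,3]
def proj(c,P):
    K=CM[c]["mtx"];T=CM[c]["world_from_camera"]
    q=(np.atleast_2d(P)-T[:3,3])@T[:3,:3]
    return np.stack([q[:,0]/-q[:,2]*K[0,0]+K[0,2],-q[:,1]/-q[:,2]*K[1,1]+K[1,2]],-1)
def tri(a,b):
    o1,d1=ray("top",a);o2,d2=ray("side",b);d1=d1/np.linalg.norm(d1);d2=d2/np.linalg.norm(d2)
    s=np.linalg.lstsq(np.stack([d1,-d2],1),o2-o1,rcond=None)[0]
    p,q=o1+s[0]*d1,o2+s[1]*d2
    return (p+q)/2,np.linalg.norm(p-q)
def shot(tag=None):
    r={}
    for n in("top","side"):
        p,d=get_image(n);r[n]=(p,d)
        if tag: cv2.imwrite(f"pics/{n}_{tag}.png",p[:,:,::-1])
    return r
def crop(img,c,w,s,fn):
    x,y=map(int,c);x0,y0=max(0,x-w),max(0,y-w)
    cv2.imwrite(fn,cv2.resize(img[y0:y+w,x0:x+w,::-1],None,fx=s,fy=s,interpolation=cv2.INTER_CUBIC))
E
python3 - <<'E'
from h import *
np.set_printoptions(precision=3,suppress=True)
r=shot("a")
cl={c:cloud(c,r[c][1]) for c in r}
for n in("shelf","m0","m0_plug","kit_box","drawer_handle","drawer_in","driver","tester","knob_grip","screw_pot","tape_roll"):
    for c in("top","side"):
        for k in spot_point(n,c):
            u,v=k["position"];P=cl[c][int(round(v)),int(round(u))]
            print(n,c,round(k["score"],2),np.round([u,v],1),P)
print(manip.get_state()["clock"])
E
```

```text
shelf top 0.82 [227.2 155.1] [0.674 0.01  0.04 ]
shelf top 0.41 [329.1 173.9] [ 0.607 -0.316  0.096]
shelf top 0.15 [188.4 239.3] [0.398 0.131 0.024]
shelf side 0.77 [203.7 233.8] [0.651 0.041 0.041]
shelf side 0.23 [308.5 220.8] [ 0.399 -0.142  0.026]
m0 top 0.94 [282.2 226.3] [ 0.443 -0.172  0.062]
m0 top 0.87 [254.6 206.8] [ 0.502 -0.085  0.062]
m0 top 0.78 [181.6 226.1] [0.438 0.146 0.059]
m0 top 0.77 [229.  226.9] [ 0.438 -0.003  0.045]
m0 side 0.97 [259.6 231. ] [ 0.516 -0.05   0.021]
m0 side 0.89 [254.8 299.3] [0.434 0.18  0.029]
m0 side 0.6 [280.6 254.8] [0.425 0.019 0.032]
m0 side 0.58 [296.9 219.2] [ 0.433 -0.139  0.023]
m0_plug top 0.88 [243.9 219. ] [ 0.467 -0.049 -0.003]
m0_plug side 0.69 [274.  235.9] [ 0.472 -0.049  0.02 ]
kit_box top 0.7 [331.8 195. ] [ 0.551 -0.339  0.011]
kit_box side 0.82 [283.6 176.2] [ 0.544 -0.324  0.011]
drawer_handle top 0.88 [339.7 244.2] [ 0.39  -0.357  0.051]
drawer_handle side 0.43 [215.3 296.1] [0.534 0.208 0.022]
drawer_in top 0.6 [336.2 215.6] [ 0.481 -0.351  0.017]
drawer_in top 0.42 [278.4 127.6] [ 0.76  -0.156  0.066]
drawer_in top 0
[... 312 characters left out ...]
r side 0.7 [268.8 157.6] [ 0.593 -0.307  0.084]
driver side 0.68 [365.  159.3] [ 0.315 -0.52   0.016]
driver side 0.55 [359.4 212. ] [ 0.268 -0.244  0.023]
tester top 0.59 [124.5 182. ] [0.575 0.335 0.068]
tester side 0.8 [173.  340.1] [0.557 0.373 0.05 ]
knob_grip top 0.49 [121.8 177.1] [0.589 0.337 0.085]
knob_grip side 0.77 [171.1 317.9] [0.575 0.344 0.09 ]
knob_grip side 0.42 [266.1 205.7] [ 0.544 -0.166  0.011]
screw_pot top 0.49 [285.5 193.8] [ 0.553 -0.187  0.003]
screw_pot side 0.53 [264.2 204.2] [ 0.549 -0.16   0.023]
screw_pot side 0.34 [214.  295.8] [0.536 0.21  0.024]
tape_roll top 0.57 [171.9 195.4] [ 0.544  0.193 -0.   ]
tape_roll side 0.72 [213.6 296.9] [0.535 0.211 0.022]
1.3
```

```bash
cat > fit.py <<'E'
from h import *
from scipy.optimize import least_squares
# boxes: (xmin,xmax,ymin,ymax,zmin,zmax) mm -> m
MOD=np.array([(-40,40,-27,27,0,30),(-26,26,-13,13,30,60),(-50,-40,-9,9,7,23)])/1e3
SH=np.array([(-62.5,62.5,-167.5,167.5,0,40),(57.5,62.5,-167.5,167.5,40,62),(-62.5,62.5,162.5,167.5,40,62),(-62.5,-57.5,-167.5,167.5,40,50),(-62.5,62.5,-167.5,-162.5,40,50)])/1e3
KB=np.array([(0,210,-105,105,0,75)])/1e3
def sdf(P,B):
    out=np.full(len(P),9.)
    for b in B:
        c=np.array([(b[0]+b[1])/2,(b[2]+b[3])/2,(b[4]+b[5])/2]);h=np.array([b[1]-b[0],b[3]-b[2],b[5]-b[4]])/2
        q=np.abs(P-c)-h
        s=np.linalg.norm(np.maximum(q,0),axis=1)+np.minimum(q.max(1),0)
        out=np.minimum(out,s)
    return out
def loc(P,p):
    c,s=np.cos(p[2]),np.sin(p[2]);d=P-np.array([p[0],p[1],p[3] if len(p)>3 else 0])
    return np.stack([c*d[:,0]+s*d[:,1],-s*d[:,0]+c*d[:,1],d[:,2]],-1)
def fit(P,B,p0,fs=0.003):
    f=lambda p:sdf(loc(P,p),B)
    r=least_squares(f,p0,loss="soft_l1",f_scale=fs,x_scale=[.01,.01,.1,.01][:len(p0)],diff_step=1e-4)
    return r.x,np.median(np.abs(f(r.x)))
def pts(cl,cen,rad,zmin,zmax):
    P=cl.reshape(-1,3)
    k=(np.hypot(P[:,0]-cen[0],P[:,1]-cen[1])<rad)&(P[:,2]>zmin)&(P[:,2]<zmax)
    return P[k]
def fitmod(cls,c0,z0=0.,yaws=(-.5,-.25,0,.25,.5),rad=.06,pose_z=False):
    out=[]
    for cl in cls:
        cen=np.array(c0[:2])
        P=pts(cl,cen,rad,z0+.008,z0+.075)
        best=None
        for y in yaws:
            x,e=fit(P,MOD,[cen[0],cen[1],y,z0])
            if best is None or e<best[1]: best=(x,e)
        out.append((best[0],best[1],len(P)))
    return out
E
cat > mods.py <<'E'
from fit import *
np.set_printoptions(precision=4,suppress=True)
r=shot("b")
cl={c:cloud(c,r[c][1]) for c in r}
for c0 in [(.438,.15),(.436,-.003),(.512,-.075),(.438,-.165)]:
    for x,e,n in fitmod([cl["top"],cl["side"],np.concatenate([cl["top"].reshape(-1,3),cl["side"].reshape(-1,3)])],c0): print(c0,x,e,n)
P=cl["top"].reshape(-1,3);S=cl["side"].reshape(-1,3)
for nm,Q in(("top",P),("side",S)):
    k=(abs(Q[:,0]-.67)<.085)&(abs(Q[:,1]-.01)<.19)&(Q[:,2]>.005)&(Q[:,2]<.07)
    print("shelf",nm,fit(Q[k],SH,[.672,.01,0,0]),k.sum())
    k=(abs(Q[:,0]-.67)<.12)&(abs(Q[:,1]+.33)<.12)&(Q[:,2]>.06)&(Q[:,2]<.08)
    print("box top",fit(Q[k],KB,[.56,-.33,0,0]),k.sum())
    k=(abs(Q[:,0]-.2)<.1)&(abs(Q[:,1]-.2)<.2);print("bench z",np.median(Q[(abs(Q[:,0]-.35)<.04)&(abs(Q[:,1]-.1)<.1),2]))
E
python3 mods.py
```

```text
(0.438, 0.15) [ 0.4393  0.1569  0.4505 -0.0001] 0.0017770215636837249 455
(0.438, 0.15) [ 0.434   0.1586  0.4529 -0.0018] 0.001051306605579335 771
(0.438, 0.15) [ 0.435   0.1586  0.4539 -0.0013] 0.001483154354970019 1226
(0.436, -0.003) [ 0.4357 -0.0093  0.3941  0.0003] 0.001955651089867637 447
(0.436, -0.003) [ 0.4328 -0.0066  0.3954 -0.002 ] 0.0011352670172451972 663
(0.436, -0.003) [ 0.4331 -0.0068  0.3964 -0.0012] 0.001547685816761504 1110
(0.512, -0.075) [ 0.5145 -0.081  -0.5712  0.0003] 0.001796483713410341 442
(0.512, -0.075) [ 0.5136 -0.0796 -0.5599 -0.0022] 0.0010199984360134036 543
(0.512, -0.075) [ 0.5137 -0.0801 -0.5631 -0.0009] 0.0014423675334393482 985
(0.438, -0.165) [ 0.4375 -0.1701 -0.0188 -0.0001] 0.002029516604190375 444
(0.438, -0.165) [ 0.4357 -0.1663 -0.0036 -0.0018] 0.0013584851581852804 553
(0.438, -0.165) [ 0.4362 -0.1663 -0.0098 -0.0008] 0.0016877269249986337 997
shelf top (array([ 0.6724,  0.0085, -0.0392,  0.0004]), np.float64(0.0018007512660167327)) 4267
box top (array([ 0.5529, -0.3418,  0.0725, -0.0004]), np.float64(0.0019071340689265082)) 3776
bench z -0.0005613614465327377
shelf side (array([ 0.6693,  0.0107, -0.0399, -0.0014]), np.float64(0.0011161478756979738)) 4824
box top (array([ 0.5494, -0.34  ,  0.0728, -0.0023]), np.float64(0.0014738880771993923)) 2325
bench z -0.0018408025188079158
```

```bash
python3 - <<'E'
from h import *
from scipy.spatial.transform import Rotation as R
s=manip.get_state();q=s["ee_rot"]
M=R.from_quat([q[1],q[2],q[3],q[0]]).as_matrix();np.set_printoptions(precision=4,suppress=True);print(M);print("jaw yaw",np.degrees(np.arctan2(M[1,2],M[0,2])),s["qpos"])
E
```

```text
[[-0.9196  0.      0.3929]
 [-0.3929 -0.0001 -0.9196]
 [ 0.     -1.      0.0001]]
jaw yaw -66.86591661644673 [-1.2881  0.2759  1.5049 -0.      1.3607 -0.121 ]
```

jog_arm(targets=[[0.06,[0.018,0.058,0],0.005],[0.06,[0.018,0.058,0],0.005],[0.06,[0.018,0.058,0],0.005],[0.06,[0.018,0.058,0],0.005],[0.06,[0.018,0.058,0],0.005],[0.06,[0.018,0.058,0],0.005],[0.06,[0.018,0.058,0],0.005],[0.06,[0.018,0.058,0],0.005],[0.06,[0.018,0.058,-0.02],0.005],[0.06,[0.018,0.058,-0.03],0.003]], force=40)

```text
clock: 2.65
position: [0.4054, 0.0474, 0.2017]
ee_rot: [-0.16, 0.157, -0.689, 0.69]
contact_force: [1.5, -0.3, 0.1]
width: 0.0597
```

jog_arm(targets=[[0.06,[0.018,0.058,-0.01],0],[0.06,[0.013,0.049,-0.03],0],[0.06,[0,0,0],0],[0.06,[0,0,0],0]])

```text
clock: 3.15
position: [0.4349, 0.1521, 0.1611]
ee_rot: [-0.158, 0.159, -0.689, 0.689]
contact_force: [1.2, -1.0, -0.1]
width: 0.0602
```

```bash
python3 - <<'E'
from h import *
for i in range(3):
    r=shot("c");s=manip.get_state();print(s["clock"],s["position"],s["qd"])
crop(r["top"][0],(190,220),60,5,"pics/c_t.png");crop(r["side"][0],(255,270),70,5,"pics/c_s.png")
E
```

```text
3.25 [0.43532233 0.15139016 0.16180514] [-0.0113661  -0.00702673 -0.00213526  0.00267722 -0.00305082  0.0010941 ]
3.35 [0.43543268 0.15128616 0.16191941] [ 0.00020902  0.00078782  0.00032343  0.0027378  -0.00199387  0.0007449 ]
3.45 [0.435406   0.15147203 0.1617788 ] [ 0.00634296  0.00564658  0.00071641  0.00208115 -0.00371551 -0.00087651]
```

View pics/c_s.png

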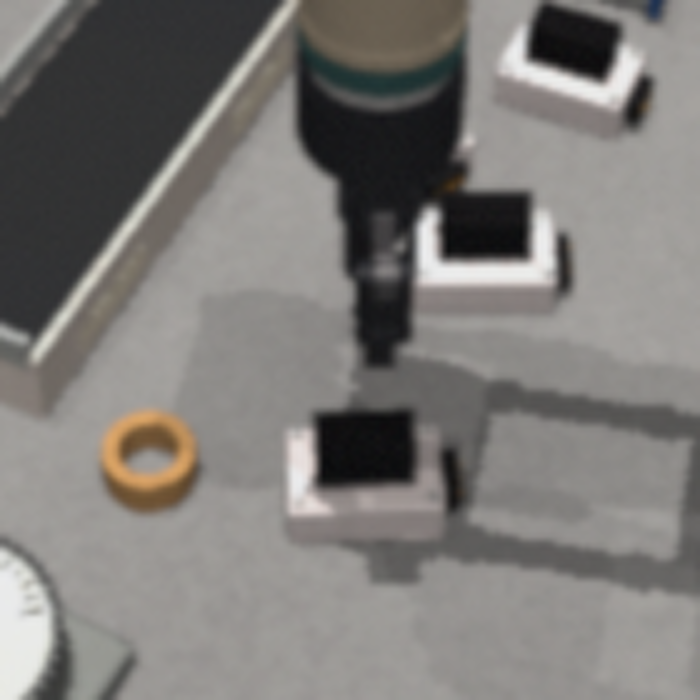

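jog_arm(targets=[[0.06,[0.001,0.006,-0.03],0],[0.06,[0,0,-0.045],0],[0.06,[0,0,-0.025],0],[0.06,[0,0,-0.01],0],[0.06,[0,0,0],0]])

```text
clock: 4.08
position: [0.4363, 0.1581, 0.0512]
ee_rot: [-0.158, 0.158, -0.689, 0.689]
contact_force: [-0.1, 0.9, 0.9]
width: 0.0602
```

jog_arm(targets=[[0.02,[0,0,0],0],[0.02,[0,0,0],0],[0.02,[0,0,0],0],[0.02,[0,0,0],0],[0.02,[0,0,0.01],0],[0.02,[0,0,0.04],0],[0.02,[0,0,0.05],0],[0.02,[0,0,0],0]])

```text
clock: 5.08
position: [0.4387, 0.1591, 0.1548]
ee_rot: [-0.162, 0.155, -0.689, 0.689]
contact_force: [0.5, 0.4, -2.9]
width: 0.0253
```

jog_arm(targets=[[0.02,[0.042,-0.003,0],-0.082],[0.02,[0.042,-0.003,0],-0.082],[0.02,[0.042,-0.003,0],-0.082],[0.02,[0.042,-0.003,0],-0.082],[0.02,[0.042,-0.003,0],-0.082],[0.02,[0.037,-0.003,0],-0.082],[0.02,[0,0,0],0],[0.02,[0,0,0],0]])

```text
clock: 6.08
position: [0.6813, 0.1404, 0.1489]
ee_rot: [0.016, -0.012, -0.707, 0.707]
contact_force: [0.2, 0.4, -3.4]
width: 0.0252
```

```bash
cat > hand.py <<'E'
# fit module in hand / on shelf: per camera, in shelf frame. usage: hand.py
from fit import *
from scipy.spatial.transform import Rotation as R
np.set_printoptions(precision=4,suppress=True)
SHP={"top":(.6724,.0085,-.0392),"side":(.6693,.0107,-.0399)}
def sloc(c,x):
    p=SHP[c];a=loc(np.array([[x[0],x[1],0]]),p)[0];return np.array([a[0]*1e3,a[1]*1e3,np.degrees(x[2]-p[2])])
def yawst(s):
    q=s["ee_rot"];M=R.from_quat([q[1],q[2],q[3],q[0]]).as_matrix();return np.arctan2(M[1,2],M[0,2]),M[:,1]
def inhand(tag):
    r=shot(tag);s=manip.get_state();psi,ax=yawst(s);T=s["position"]
    print("clock",s["clock"],"TCP",T,"modyaw",psi+np.pi/2,"axis",ax,"w",s["width"])
    for c in("top","side"):
        P=cloud(c,r[c][1]).reshape(-1,3)
        q=loc(P,(T[0],T[1],psi+np.pi/2,T[2]-.052))
        k=(abs(q[:,0])<.06)&(abs(q[:,1])<.036)&(q[:,2]>-.01)&(q[:,2]<.031)
        x,e=fit(P[k],MOD,[T[0],T[1],psi+np.pi/2,T[2]-.052])
        print(c,"mod",x,"med",e,"n",k.sum(),"shelf-loc",sloc(c,x),"mod-TCP",x[:2]-T[:2])
    return r
E
python3 - <<'E'
from hand import *
r=inhand("d");crop(r["side"][0],(220,260),80,5,"pics/d_s.png")
E
```

```text
clock 6.175 TCP [0.6814 0.1406 0.1501] modyaw -0.03965724792902936 axis [-0.0031 -0.0003 -1.    ] w 0.025085799740304063
top mod [0.6824 0.1405 0.0101 0.0957] med 0.0010648683205906999 n 110 shelf-loc [  4.8179 132.2407   2.8263] mod-TCP [ 0.001  -0.0001]
side mod [ 0.6794  0.1417 -0.0479  0.0952] med 0.0008931220554884347 n 486 shelf-loc [  4.8331 131.3249  -0.4556] mod-TCP [-0.002   0.0012]
```

View pics/d_s.png

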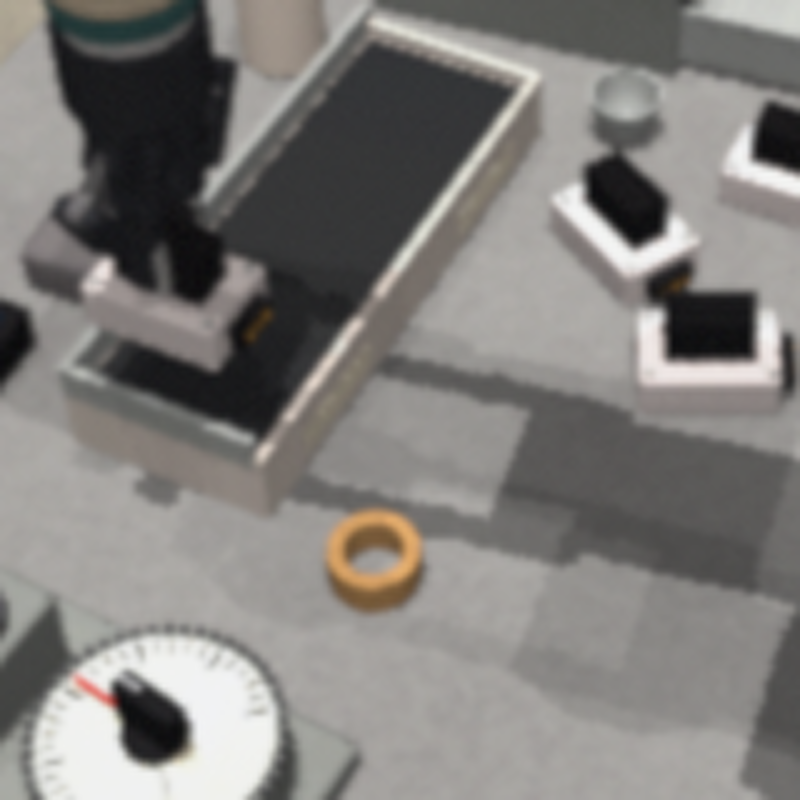

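jog_arm(targets=[[0.02,[0.01,0,0],0],[0.02,[0,0,-0.03],0],[0.02,[0,0,-0.02],0],[0.02,[0,0,0],0],[0.02,[0,0,0],0]])

```text
clock: 6.8
position: [0.6919, 0.1408, 0.1022]
ee_rot: [-0.015, 0.013, 0.707, -0.707]
contact_force: [-5.9, -0.5, 5.2]
width: 0.0251
```

```bash
python3 - <<'E'
from hand import *
r=inhand("e");crop(r["side"][0],(220,260),80,5,"pics/e_s.png")
E
```

```text
clock 6.9 TCP [0.6919 0.1408 0.1022] modyaw -0.03989503310467035 axis [-0.002   0.0003 -1.    ] w 0.025398133332705148
top mod [0.6859 0.1333 0.0475 0.0409] med 0.002286082987951306 n 168 shelf-loc [  8.5657 125.2324   4.9696] mod-TCP [-0.006  -0.0075]
side mod [ 0.6919  0.1449 -0.017   0.0442] med 0.002528664023392437 n 468 shelf-loc [ 17.2178 134.9699   1.3139] mod-TCP [-0.      0.0041]
```

View pics/e_s.png

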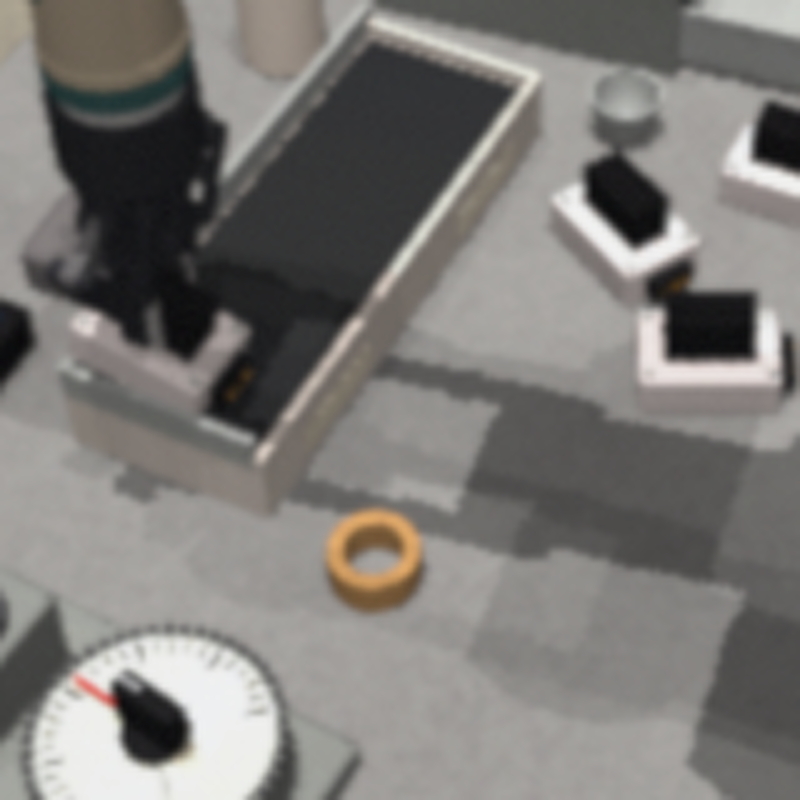

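jog_arm(targets=[[0.02,[0,0,0.02],0],[0.02,[0,0,0.025],0],[0.02,[-0.004,0,0],0],[0.02,[0,0,0],0]])

```text
clock: 7.4
position: [0.6884, 0.1404, 0.1452]
ee_rot: [0.015, -0.014, -0.707, 0.707]
contact_force: [0.1, -0.5, -3.5]
width: 0.0255
```

```bash
python3 - <<'E'
from hand import *
r=inhand("f");crop(r["side"][0],(200,260),50,8,"pics/f_s.png");crop(r["top"][0],(190,150),50,8,"pics/f_t.png")
E
```

```text
clock 7.5 TCP [0.6884 0.1403 0.1446] modyaw -0.04011359063415876 axis [-0.0022 -0.0004 -1.    ] w 0.025128915722810525
top mod [ 0.6938  0.14   -0.0272  0.0891] med 0.001172080242201362 n 109 shelf-loc [ 16.2313 132.2411   0.6903] mod-TCP [ 0.0054 -0.0003]
side mod [ 0.6911  0.1416 -0.0398  0.0885] med 0.001236321598994338 n 390 shelf-loc [ 16.5229 131.6839   0.0056] mod-TCP [0.0027 0.0013]
```

View pics/f_s.png

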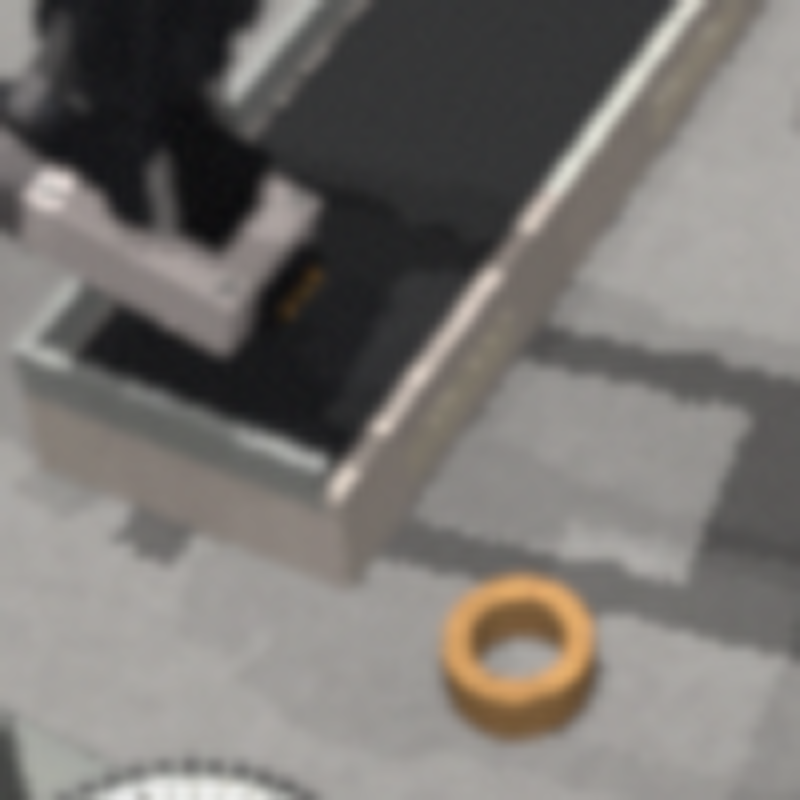

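```bash
cat >> hand.py <<'E'
def loc5(P,p):
    q=loc(P,p[:4]);q=q-np.array([0,0,.045]);a=p[4];c,s=np.cos(a),np.sin(a)
    # inverse of rotation by pitch a about own y through z=45mm (positive: -x end (plug) goes up)
    x=c*q[:,0]-s*q[:,2];z=s*q[:,0]+c*q[:,2]
    return np.stack([x,q[:,1],z+.045],-1)
def fit5(P,p0):
    f=lambda p:sdf(loc5(P,p),MOD)
    best=None
    for a in(-.2,-.1,0,.1,.2):
        r=least_squares(f,list(p0)+[a],loss="soft_l1",f_scale=.002,x_scale=[.01,.01,.1,.01,.1],diff_step=1e-4)
        if best is None or r.cost<best.cost:best=r
    return best.x,np.median(abs(f(best.x))),best.cost
def inhand5(tag,dz=.052,zlo=-.012):
    r=shot(tag);s=manip.get_state();psi,ax=yawst(s);T=s["position"]
    print("clock",s["clock"],"TCP",T,"modyaw",psi+np.pi/2,"w",s["width"])
    for c in("top","side"):
        P=cloud(c,r[c][1]).reshape(-1,3)
        q=loc(P,(T[0],T[1],psi+np.pi/2,T[2]-dz))
        k=(abs(q[:,0])<.065)&(abs(q[:,1])<.036)&(q[:,2]>zlo)&(q[:,2]<.036)
        x,e,co=fit5(P[k],[T[0],T[1],psi+np.pi/2,T[2]-dz])
        print(c,"mod",x,"med",e,"n",k.sum(),"shelf-loc",sloc(c,x),"pitchdeg",np.degrees(x[4]),"mod-TCP",x[:2]-T[:2])
    return r
E
python3 - <<'E'
from hand import *
r=inhand5("g")
# shelf planes
for c in r:
    P=cloud(c,r[c][1]).reshape(-1,3);q=loc(P,(*SHP[c],0 if c=="top" else -.0015))
    k=(q[:,2]>.046)&(q[:,2]<.07)&(abs(q[:,1])<.1)&(q[:,0]>.045)&(q[:,0]<.075)
    print(c,"rail x pct",np.percentile(q[k,0],[1,10,50,90,99]),np.percentile(q[k,2],[50,90]),k.sum())
    k=(q[:,2]>.046)&(q[:,2]<.07)&(abs(q[:,0]+.02)<.025)&(q[:,1]>.15)&(q[:,1]<.18)
    print(c,"stop y pct",np.percentile(q[k,1],[1,10,50,90,99]),k.sum())
    k=(q[:,2]>.02)&(q[:,2]<.07)&(abs(q[:,1])<.1)&(q[:,0]>-.075)&(q[:,0]<-.05)
    print(c,"lip x pct",np.percentile(q[k,0],[1,10,50,90,99]),k.sum())
E
```

```text
clock 7.6 TCP [0.6886 0.1403 0.1447] modyaw -0.040221056188545656 w 0.025505359804030014
top mod [ 0.6889  0.1399 -0.0041  0.0951 -0.2226] med 0.0009254768917359314 n 114 shelf-loc [ 11.33   131.9686   2.0102] pitchdeg -12.756133444107519 mod-TCP [ 0.0003 -0.0004]
side mod [ 0.6859  0.142  -0.0416  0.0927 -0.1919] med 0.0010079698834771535 n 445 shelf-loc [ 11.3957 131.8179  -0.0973] pitchdeg -10.995273874620944 mod-TCP [-0.0027  0.0016]
top rail x pct [0.0508 0.0571 0.0588 0.062  0.0633] [0.0599 0.0649] 156Traceback (most recent call last):
  File "<stdin>", line 9, in <module>
    return _quantile_unchecked(
        a, q, axis, out, overwrite_input, method, keepdims, weights)
    return _ureduce(a,
                    func=_quantile_ureduce_func,
    ...<5 lines>...
                    overwrite_input=overwrite_input,
                    method=method)
    r = func(a, **kwargs)
    result = _quantile(arr,
                       quantiles=q,
    ...<2 lines>...
                       out=out,
                       weights=wgt)
    slices_having_nans = np.isnan(arr[-1, ...])
                                  ~~~^^^^^^^^^
IndexError: index -1 is out of bounds for axis 0 with size 0
```

jog_arm(targets=[[0.02,[-0.009,0,-0.01],0],[0.02,[0,0,-0.025],0],[0.02,[0,0,-0.01],0],[0.02,[0,0,-0.004],0],[0.02,[0,0,-0.002],0],[0.02,[0,0,0],0]])

```text
clock: 8.35
position: [0.6799, 0.1404, 0.0965]
ee_rot: [0.014, -0.014, -0.707, 0.707]
contact_force: [-3.6, -0.4, 2.7]
width: 0.0251
```

jog_arm(targets=[[0.02,[0,0,-0.003],0],[0.02,[0,0,-0.002],0],[0.045,[0,0,0],0],[0.045,[0,0,0],0],[0.045,[0,0,0],0]])

```text
clock: 8.98
position: [0.6803, 0.1405, 0.0899]
ee_rot: [0.014, -0.014, -0.707, 0.707]
contact_force: [0.4, -0.3, 0.8]
width: 0.0451
```

```bash
python3 - <<'E'
from hand import *
r=inhand5("h",zlo=.008);crop(r["side"][0],(200,260),50,8,"pics/h_s.png");crop(r["top"][0],(190,150),50,8,"pics/h_t.png")
E
```

```text
clock 9.075 TCP [0.6801 0.1405 0.0898] modyaw -0.04020394977576691 w 0.04493958334559017
top mod [ 0.6758  0.1404  0.0235  0.0424 -0.2516] med 0.00317976810582013 n 170 shelf-loc [ -1.7249 131.9781   3.5951] pitchdeg -14.412897502224892 mod-TCP [-0.0043 -0.    ]
side mod [ 0.6862  0.1434 -0.0807  0.0376  0.0244] med 0.001712065073674907 n 430 shelf-loc [ 11.6131 133.2467  -2.34  ] pitchdeg 1.3985893632788995 mod-TCP [0.0061 0.0029]
```

View pics/h_s.png

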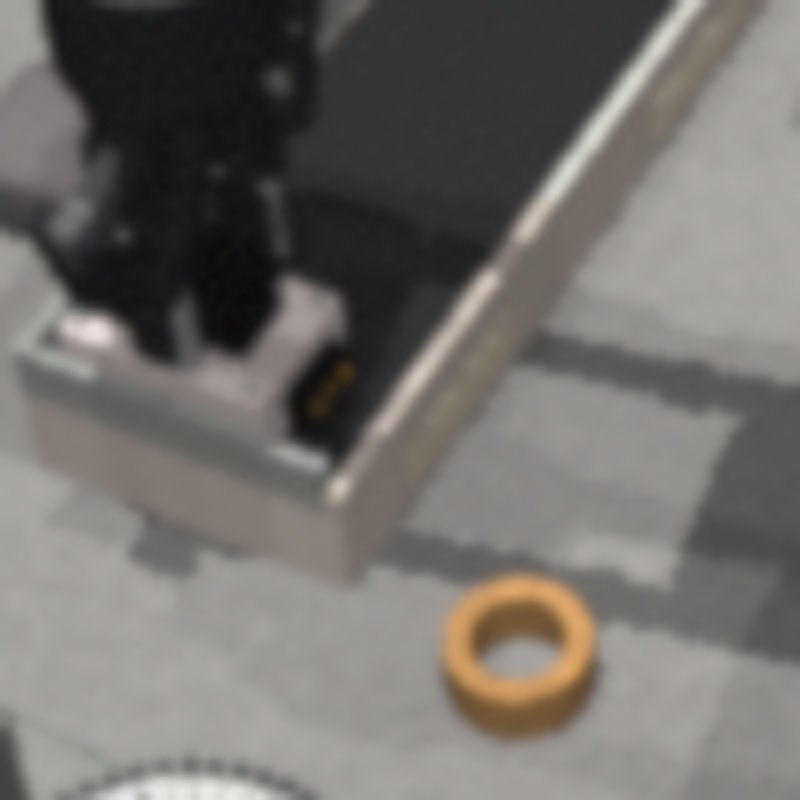

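jog_arm(targets=[[0.02,[0,0,0.001],0],[0.02,[0,0,0],0],[0.02,[0,0,0],0],[0.02,[0.005,0,0],0],[0.02,[0.004,0,0],0],[0.02,[0,0,0],0]], force=30)

```text
clock: 9.82
position: [0.6864, 0.1405, 0.0912]
ee_rot: [0.017, -0.012, -0.707, 0.707]
contact_force: [-7.1, -0.4, 5.4]
width: 0.0255
```

jog_arm(targets=[[0.02,[0.002,0,0],0],[0.02,[0,0,0],0]])

```text
clock: 10.07
position: [0.6865, 0.1405, 0.0913]
ee_rot: [0.018, -0.011, -0.707, 0.707]
contact_force: [-10.7, 0.6, 8.2]
width: 0.0255
```

jog_arm(targets=[[0.02,[-0.002,0,0],0],[0.045,[0,0,0],0],[0.045,[0,0,0],0],[0.045,[0,0,0.03],0],[0.045,[0,0,0.05],0],[0.045,[-0.06,0,0.01],0],[0.045,[-0.06,-0.03,0],0],[0.045,[-0.06,-0.03,0],0]])

```text
clock: 11.08
position: [0.5166, 0.084, 0.1814]
ee_rot: [0.013, -0.015, -0.707, 0.707]
contact_force: [0.6, -0.8, 0.2]
width: 0.0451
```

```bash
cat > row.py <<'E'
from hand import *
def shelfmods(r,ys):
    for y in ys:
        for c in("top","side"):
            P=cloud(c,r[c][1]).reshape(-1,3);q=loc(P,(*SHP[c],0 if c=="top" else -.0015))
            # exclude rail/stop surroundings: keep interior & above rim
            k=(abs(q[:,1]-y)<.034)&(q[:,0]>-.055)&(q[:,2]<.11)&(((q[:,2]>.046)&(q[:,0]<.0545)&(q[:,1]<.1595))|(q[:,2]>.0655))
            pb=None
            for x0 in(.005,.015):
                x,e=fit(q[k],MOD,[x0,y,0,.04])
                if pb is None or e<pb[1]:pb=(x,e)
            x=pb[0];print(y,c,"x' y' yawdeg z",x[0]*1e3,x[1]*1e3,np.degrees(x[2]),x[3]*1e3,"med",pb[1]*1e3,k.sum())
E
python3 - <<'E'
from row import *
r=shot("i");shelfmods(r,[.1315]);crop(r["side"][0],(200,260),50,8,"pics/i_s.png");crop(r["top"][0],(200,150),50,8,"pics/i_t.png");print(manip.get_state()["position"])
E
```

```text
0.1315 top x' y' yawdeg z 17.687389896970096 132.61805987458322 -1.3094028707786516 40.090594890062306 med 1.7782087670347395 478
0.1315 side x' y' yawdeg z 17.38477571634525 131.48511475726923 -0.8852571726965283 39.657044823651226 med 1.0263278465825962 663
[0.5094 0.0828 0.1801]
```

View pics/i_s.png

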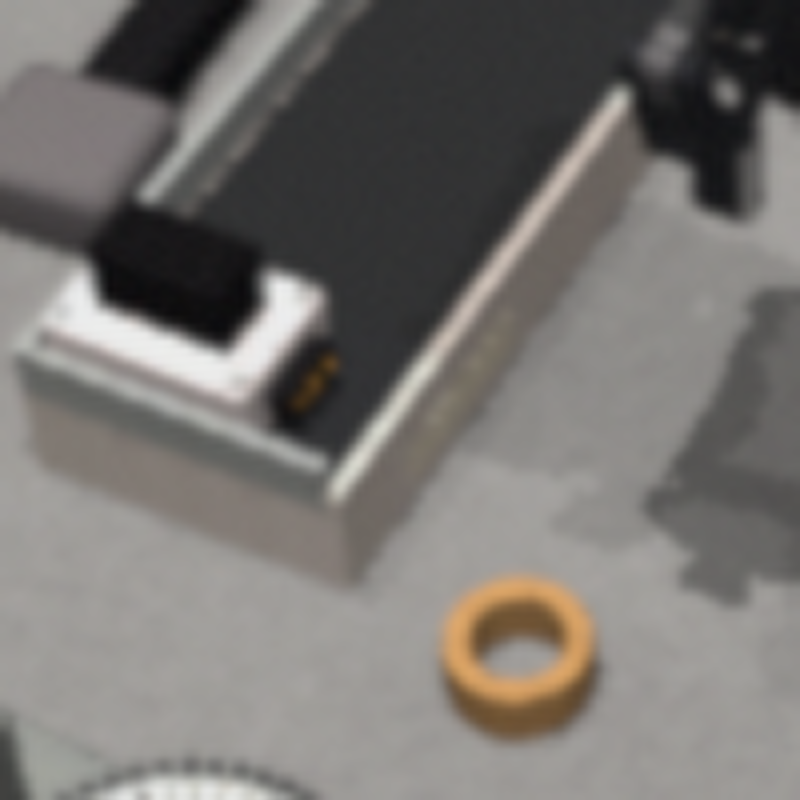

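View pics/i_t.png

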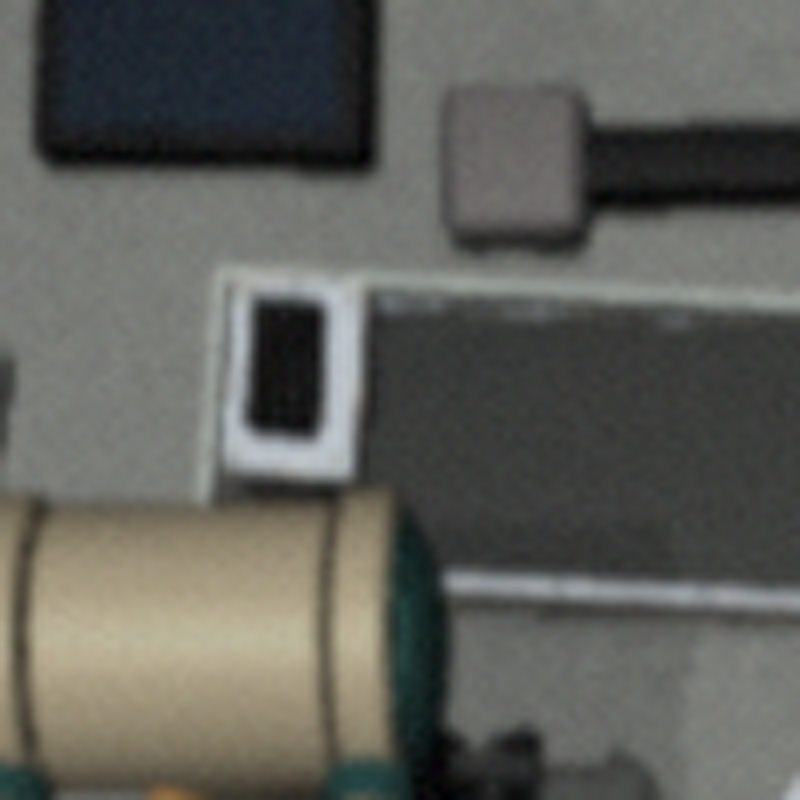

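```bash
cat > bench.py <<'E'
from row import *
def bench(cs,tag=None):
    r=shot(tag);print("clock",manip.get_state()["clock"],"TCP",manip.get_state()["position"],"modyaw",yawst(manip.get_state())[0]+np.pi/2)
    for c0 in cs:
        for c in("top","side"):
            x,e,n=fitmod([cloud(c,r[c][1])],c0)[0];print(c0,c,x,"med",e*1e3,n)
    return r
E
python3 -c "
from bench import *
bench([(.436,-.003),(.512,-.075),(.438,-.165)])"
```

```text
clock 11.275 TCP [0.5173 0.0842 0.1817] modyaw -0.041151353742706176
(0.436, -0.003) top [ 0.4478 -0.0352  0.5118 -0.0001] med 1.8361597266219123 388
(0.436, -0.003) side [ 0.445  -0.0318  0.4945 -0.002 ] med 1.2057265798882146 593
(0.512, -0.075) top [ 0.512  -0.0793 -0.5157  0.0008] med 2.48421823821111 505
(0.512, -0.075) side [ 0.5143 -0.0808 -0.5347 -0.0022] med 1.3347900179479768 515
(0.438, -0.165) top [ 0.438  -0.1706 -0.0143 -0.0001] med 1.9357504384191482 447
(0.438, -0.165) side [ 0.4361 -0.1664 -0.0309 -0.0021] med 1.3052227919273423 544
```

jog_arm(targets=[[0.045,[-0.024,-0.039,-0.02],0.136],[0.045,[-0.024,-0.039,-0.02],0.136],[0.045,[-0.023,-0.04,-0.02],0.136],[0.045,[0,0,0],0.136],[0.045,[0,0,0],0],[0.045,[0,0,0],0]])

```text
clock: 12.02
position: [0.4482, -0.0334, 0.1214]
ee_rot: [-0.176, 0.175, -0.685, 0.685]
contact_force: [-0.1, -0.9, -0.0]
width: 0.0452
```

```bash
python3 -c "
from bench import *
r=bench([(.446,-.033)])
crop(r['side'][0],(275,250),40,8,'pics/j_s.png')"
```

```text
clock 12.125 TCP [ 0.4475 -0.0332  0.1214] modyaw 0.5036948265088506
(0.446, -0.033) top [ 0.4386 -0.0097  0.6071 -0.0002] med 0.9107536297135211 21
(0.446, -0.033) side [ 0.447  -0.0329  0.3782 -0.0013] med 2.0159724854737773 745
```

View pics/j_s.png

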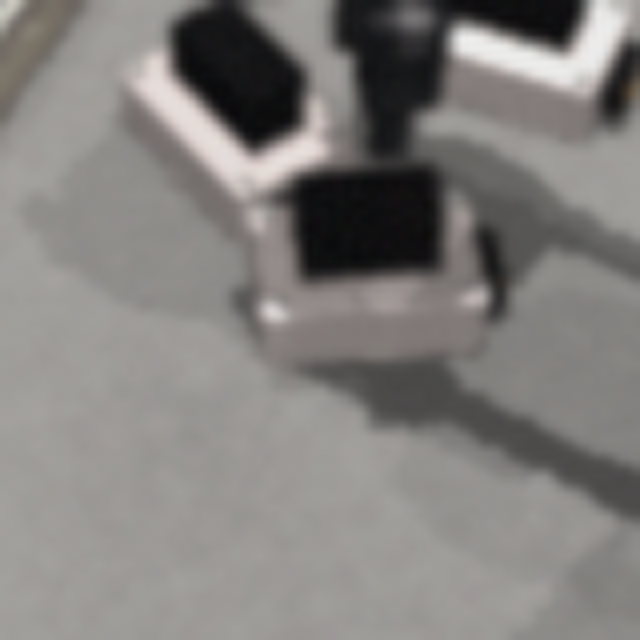

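jog_arm(targets=[[0.045,[-0.001,0,-0.03],0],[0.045,[0,0,-0.03],0],[0.045,[0,0,-0.008],0],[0.045,[0,0,0],0],[0.045,[0,0,0],0]], force=45)

```text
clock: 12.75
position: [0.4464, -0.0336, 0.054]
ee_rot: [-0.177, 0.176, -0.684, 0.685]
contact_force: [-0.6, 0.2, -0.0]
width: 0.045
```

jog_arm(targets=[[0.02,[0,0,0],0],[0.02,[0,0,0],0],[0.02,[0,0,0],0],[0.02,[0,0,0.02],0],[0.02,[0,0,0.04],0],[0.02,[0,0,0.04],0],[0.02,[0,0,0],0],[0.02,[0,0,0],0]])

```text
clock: 13.75
position: [0.4439, -0.0332, 0.1519]
ee_rot: [0.175, -0.177, 0.685, -0.684]
contact_force: [-0.7, -1.1, -5.0]
width: 0.025
```

jog_arm(targets=[[0.02,[0.0395,0.0195,0],-0.09],[0.02,[0.0395,0.0195,0],-0.09],[0.02,[0.0395,0.0195,0],-0.09],[0.02,[0.0395,0.0195,0],-0.09],[0.02,[0.0395,0.0195,0],-0.09],[0.02,[0.0395,0.0195,0],-0.092],[0.02,[0,0,0],0],[0.02,[0,0,0],0]])

```text
clock: 14.75
position: [0.6803, 0.0834, 0.1499]
ee_rot: [0.016, -0.011, -0.707, 0.707]
contact_force: [-0.9, 0.0, -4.7]
width: 0.0255
```

```bash
python3 - <<'E'
from hand import *
r=inhand5("k");crop(r["side"][0],(220,240),50,8,"pics/k_s.png")
E
```

```text
clock 14.85 TCP [0.6806 0.083  0.1514] modyaw -0.03829168732280541 w 0.02468426169573535
top mod [ 0.6827  0.0835 -0.0221  0.0957  0.0184] med 0.0014716955310738362 n 120 shelf-loc [ 7.3703 75.3943  0.9796] pitchdeg 1.0525457123224264 mod-TCP [0.0022 0.0005]
side mod [ 0.6795  0.0846 -0.0477  0.0946  0.0023] med 0.0010689615379887796 n 496 shelf-loc [ 7.2608 74.2583 -0.448 ] pitchdeg 0.1303154152891013 mod-TCP [-0.001   0.0016]
```

jog_arm(targets=[[0.02,[0,-0.001,-0.02],0],[0.02,[0,0,-0.025],0],[0.02,[0,0,-0.009],0],[0.02,[0,0,-0.002],0],[0.02,[0,0,0],0],[0.02,[0,0,0],0]])

```text
clock: 15.6
position: [0.683, 0.0825, 0.0982]
ee_rot: [0.013, -0.014, -0.707, 0.707]
contact_force: [-0.2, 0.3, -4.5]
width: 0.0254
```

jog_arm(targets=[[0.02,[0,0,-0.003],0],[0.02,[0,0,-0.001],0],[0.02,[0,0,-0.001],0],[0.02,[0,0,0],0]])

```text
clock: 16.1
position: [0.6827, 0.0827, 0.0942]
ee_rot: [0.013, -0.014, -0.707, 0.707]
contact_force: [-1.4, 0.2, 6.2]
width: 0.0251
```

jog_arm(targets=[[0.02,[0.002,0,0.001],0],[0.02,[0.003,0,0],0],[0.02,[0.001,0,0],0],[0.02,[0,0,0],0]])

```text
clock: 16.6
position: [0.6875, 0.0827, 0.0942]
ee_rot: [0.014, -0.013, -0.707, 0.707]
contact_force: [-5.3, 1.0, 6.6]
width: 0.0254
```

jog_arm(targets=[[0.02,[0.002,0,0],0],[0.02,[0,0,0],0]])

```text
clock: 16.85
position: [0.6896, 0.0827, 0.0942]
ee_rot: [0.014, -0.013, -0.707, 0.707]
contact_force: [-4.2, 0.4, 7.8]
width: 0.025
```

jog_arm(targets=[[0.02,[0.001,0,0],0],[0.045,[0,0,0],0],[0.045,[0,0,0],0],[0.045,[0,0,0.03],0],[0.045,[0,0,0.05],0],[0.045,[-0.05,-0.05,0.01],0],[0.045,[-0.03,-0.05,0],0],[0.045,[0,0,0],0],[0.045,[0,0,0],0]])

```text
clock: 17.98
position: [0.6183, -0.0112, 0.182]
ee_rot: [-0.013, 0.014, 0.707, -0.707]
contact_force: [0.1, 0.1, -0.1]
width: 0.045
```

```bash
python3 - <<'E'
from bench import *
r=bench([(.513,-.08),(.437,-.168)],"l");shelfmods(r,[.1315,.074]);crop(r["side"][0],(220,240),60,7,"pics/l_s.png")
E
```

```text
clock 18.075 TCP [ 0.6185 -0.0104  0.1816] modyaw -0.037509566425162566
(0.513, -0.08) top [ 0.5185 -0.0845 -0.582   0.0005] med 1.7294814325102512 443
(0.513, -0.08) side [ 0.5157 -0.0816 -0.5636 -0.0022] med 1.009285146460273 546
(0.437, -0.168) top [ 0.4372 -0.1699  0.0057 -0.0001] med 1.65441821999519 440
(0.437, -0.168) side [ 0.4355 -0.1665 -0.0075 -0.0018] med 1.1396818137712472 548
0.1315 top x' y' yawdeg z 16.45076801804038 131.81323515334805 -5.412561084762493 40.06221561149563 med 1.7367162294776723 291
0.1315 side x' y' yawdeg z 17.36443762753959 131.33654200200675 1.0486780785789416 39.365684289399326 med 1.2097252875743167 699
0.074 top x' y' yawdeg z 17.746002778884176 73.0558187764361 -3.8475562844000746 39.65914049269679 med 1.5298587808120558 106
0.074 side x' y' yawdeg z 17.413449875883654 74.12435354426992 -1.721540850477692 39.48161620809673 med 1.2074984604434191 562
```

View pics/l_s.png

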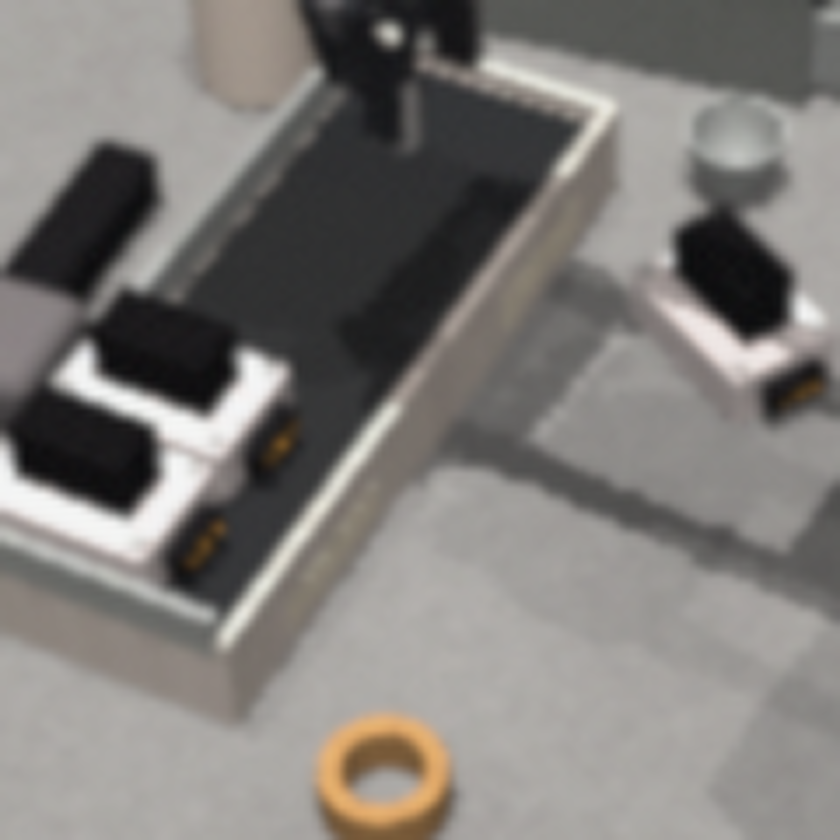

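jog_arm(targets=[[0.045,[-0.034,-0.024,-0.02],-0.134],[0.045,[-0.034,-0.024,-0.02],-0.134],[0.045,[-0.033,-0.0245,-0.02],-0.134],[0.045,[0,0,0],-0.134],[0.045,[0,0,0],0],[0.045,[0,0,0],0]])

```text
clock: 18.82
position: [0.5178, -0.0832, 0.122]
ee_rot: [-0.199, 0.2, 0.679, -0.678]
contact_force: [0.2, 0.1, -0.0]
width: 0.0446
```

```bash
python3 -c "
from bench import *
r=bench([(.517,-.083)])
crop(r['side'][0],(260,230),40,8,'pics/m_s.png')"
```

```text
clock 18.925 TCP [ 0.5175 -0.0833  0.122 ] modyaw -0.5718717070155117
(0.517, -0.083) top [ 0.5197 -0.0816 -0.4439  0.0003] med 1.4979707276543586 148
(0.517, -0.083) side [ 0.5158 -0.0818 -0.5712 -0.0024] med 1.2309656984992798 549
```

View pics/m_s.png

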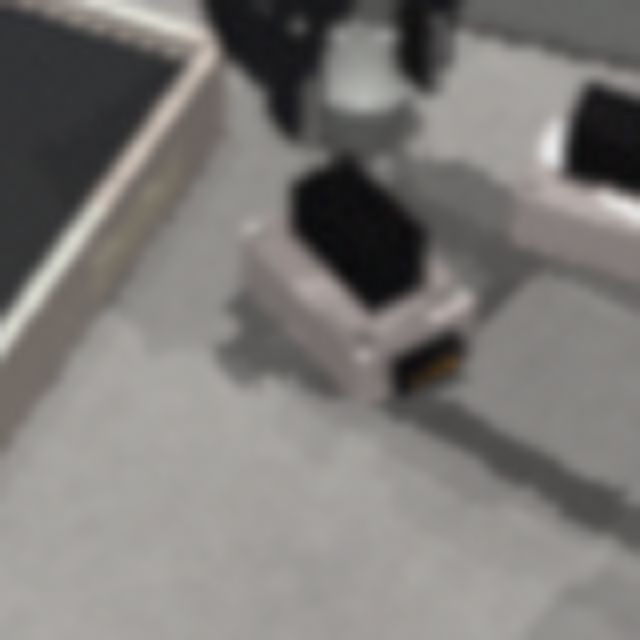

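Aligned over C. Descend to 0.053 and grip.

jog_arm(targets=[[0.045,[-0.0005,0,-0.03],0],[0.045,[0,0,-0.03],0],[0.045,[0,0,-0.009],0],[0.045,[0,0,0],0],[0.045,[0,0,0],0]])

```text
clock: 19.55
position: [0.5171, -0.0839, 0.0539]
ee_rot: [0.199, -0.201, -0.678, 0.678]
contact_force: [0.7, 0.2, -0.2]
width: 0.045
```

jog_arm(targets=[[0.02,[0,0,0],0],[0.02,[0,0,0],0],[0.02,[0,0,0],0],[0.02,[0,0,0.02],0],[0.02,[0,0,0.04],0],[0.02,[0,0,0.04],0],[0.02,[0,0,0],0],[0.02,[0,0,0],0]])

```text
clock: 20.55
position: [0.5147, -0.0834, 0.1515]
ee_rot: [0.201, -0.199, -0.678, 0.678]
contact_force: [-0.4, 1.1, -3.1]
width: 0.0252
```

jog_arm(targets=[[0.02,[0.033,0.0217,0],0.107],[0.02,[0.033,0.0217,0],0.107],[0.02,[0.033,0.0217,0],0.107],[0.02,[0.033,0.0217,0],0.107],[0.02,[0.033,0.0217,0],0.105],[0.02,[0,0,0],0],[0.02,[0,0,0],0]])

```text
clock: 21.42
position: [0.6792, 0.0247, 0.1501]
ee_rot: [0.017, -0.013, -0.707, 0.707]
contact_force: [-0.1, -0.8, -2.9]
width: 0.0253
```

```bash
python3 - <<'E'
from hand import *
r=inhand5("n");crop(r["side"][0],(220,240),50,8,"pics/n_s.png")
E
```

```text
clock 21.525 TCP [0.6795 0.0242 0.1514] modyaw -0.04207961229300561 w 0.02557133721710917
top mod [ 0.6826  0.0249 -0.0532  0.0948  0.0653] med 0.001396280142740982 n 105 shelf-loc [ 9.5691 16.8278 -0.8049] pitchdeg 3.742045190762725 mod-TCP [0.0032 0.0007]
side mod [ 0.6775  0.026  -0.0446  0.0948  0.0094] med 0.0009752978756391029 n 469 shelf-loc [ 7.5983 15.5662 -0.2671] pitchdeg 0.5409426337306061 mod-TCP [-0.0019  0.0017]
```

jog_arm(targets=[[0.02,[0,0,-0.02],0],[0.02,[0,0,-0.025],0],[0.02,[0,0,-0.009],0],[0.02,[0,0,-0.002],0],[0.02,[0,0,-0.001],0],[0.02,[0,0,0],0],[0.02,[0,0,0],0]])

```text
clock: 22.4
position: [0.6814, 0.0248, 0.0965]
ee_rot: [0.014, -0.015, -0.707, 0.707]
contact_force: [-0.5, 1.0, -3.4]
width: 0.0253
```

jog_arm(targets=[[0.02,[0,0,-0.002],0],[0.02,[0,0,-0.001],0],[0.02,[0,0,0],0]])

```text
clock: 22.78
position: [0.6814, 0.0248, 0.094]
ee_rot: [0.014, -0.015, -0.707, 0.707]
contact_force: [-1.6, 0.2, 4.6]
width: 0.0251
```

jog_arm(targets=[[0.02,[0.002,0,0.001],0],[0.02,[0.003,0,0],0],[0.02,[0.001,0,0],0],[0.02,[0,0,0],0]])

```text
clock: 23.28
position: [0.6869, 0.0248, 0.094]
ee_rot: [0.015, -0.014, -0.707, 0.707]
contact_force: [-5.1, 0.7, 4.5]
width: 0.0251
```

jog_arm(targets=[[0.02,[0.001,0,0],0],[0.02,[0.001,0,0],0],[0.02,[0,0,0],0]])

```text
clock: 23.65
position: [0.6888, 0.0247, 0.094]
ee_rot: [0.015, -0.014, -0.707, 0.707]
contact_force: [-3.7, 0.7, 4.9]
width: 0.025
```

jog_arm(targets=[[0.045,[0,0,0],0],[0.045,[0,0,0],0],[0.045,[0,0,0.03],0],[0.045,[0,0,0.05],0],[0.045,[-0.05,-0.05,0.01],0],[0.045,[-0.05,-0.05,0],0],[0.045,[-0.05,-0.03,0],0],[0.045,[0,0,0],0],[0.045,[0,0,0],0]])

```text
clock: 24.78
position: [0.5521, -0.0935, 0.1829]
ee_rot: [0.014, -0.016, -0.707, 0.707]
contact_force: [1.1, -0.2, 0.1]
width: 0.0451
```

```bash
python3 - <<'E'
from bench import *
r=bench([(.437,-.168)],"o");shelfmods(r,[.1315,.074,.016]);crop(r["side"][0],(220,240),60,7,"pics/o_s.png")
E
```

```text
clock 24.875 TCP [ 0.5526 -0.0929  0.1827] modyaw -0.04044749245106449
(0.437, -0.168) top [ 0.4387 -0.1701  0.0029  0.0001] med 1.9138693638590127 442
(0.437, -0.168) side [ 0.436  -0.1664 -0.0041 -0.0022] med 1.2232601947988953 550
0.1315 top x' y' yawdeg z 16.62312857272492 130.0883610813365 0.2849926372969897 39.811794690039115 med 1.9498546490160866 510
0.1315 side x' y' yawdeg z 17.37877756646672 131.46314857972138 1.6651064161082922 39.37954428560355 med 1.1383886239648595 698
0.074 top x' y' yawdeg z 17.378416448439886 75.50000907314723 0.18435099152346301 39.91056409244233 med 1.9122388376376782 547
0.074 side x' y' yawdeg z 17.4686009110138 73.6059323782759 1.0490754097102013 39.37163248335526 med 1.3572194035658662 588
0.016 top x' y' yawdeg z 17.633241516595245 20.070690005978257 -0.6699216301086626 39.9063733489359 med 1.896190744582582 461
0.016 side x' y' yawdeg z 17.047993428600236 16.422659583014603 -2.152646215698083 39.46764011318498 med 1.188875225047993 521
```

View pics/o_s.png

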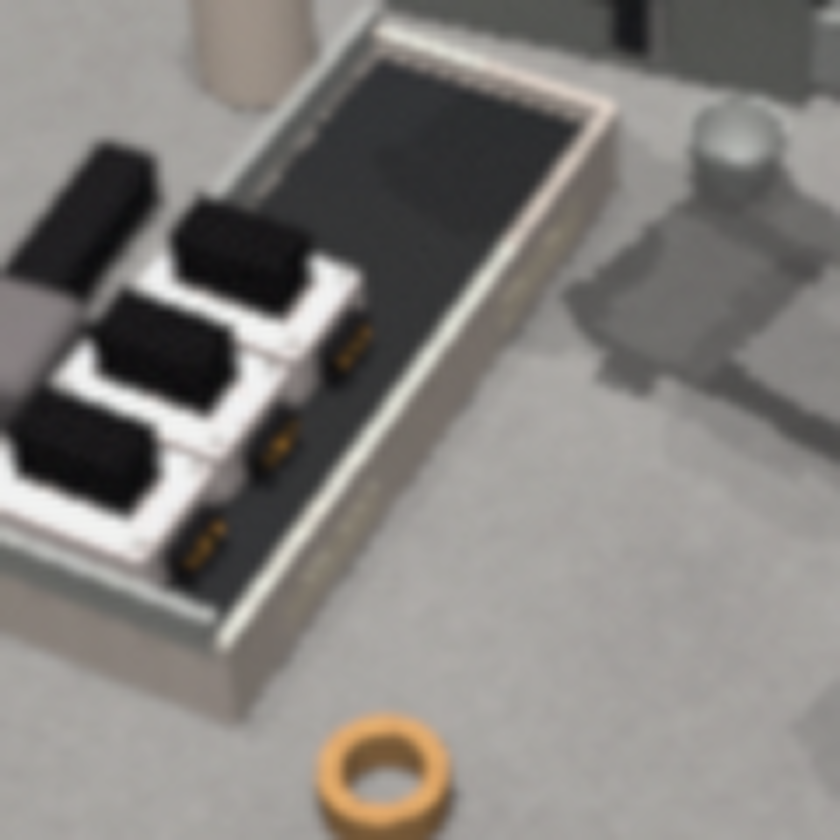

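jog_arm(targets=[[0.045,[-0.0385,-0.025,-0.02],0.012],[0.045,[-0.0385,-0.025,-0.02],0.012],[0.045,[-0.0385,-0.025,-0.02],0.013],[0.045,[0,0,0],0],[0.045,[0,0,0],0]])

```text
clock: 25.5
position: [0.4375, -0.1684, 0.123]
ee_rot: [0.001, -0.002, -0.707, 0.707]
contact_force: [0.1, 0.3, 0.2]
width: 0.0448
```

```bash
python3 -c "
from bench import *
r=bench([(.437,-.168)])
crop(r['side'][0],(295,210),40,8,'pics/p_s.png')"
```

```text
clock 25.6 TCP [ 0.4378 -0.1682  0.1232] modyaw -0.0027867136902510747
(0.437, -0.168) top [ 0.4405 -0.1704 -0.0526  0.0014] med 1.3624824477987907 90
(0.437, -0.168) side [ 0.4361 -0.1662 -0.0375 -0.002 ] med 1.4071269997350861 554
```

View pics/p_s.png

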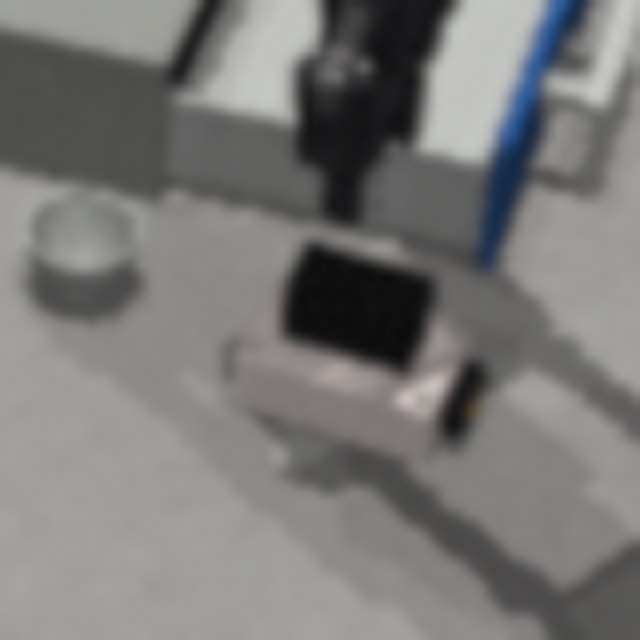

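jog_arm(targets=[[0.045,[-0.0005,0,-0.03],0],[0.045,[0,0,-0.03],0],[0.045,[0,0,-0.01],0],[0.045,[0,0,0],0],[0.045,[0,0,0],0]])

```text
clock: 26.22
position: [0.4363, -0.1685, 0.0535]
ee_rot: [0.001, -0.002, -0.707, 0.708]
contact_force: [0.3, 0.1, 0.3]
width: 0.0451
```

jog_arm(targets=[[0.02,[0,0,0],0],[0.02,[0,0,0],0],[0.02,[0,0,0],0],[0.02,[0,0,0.02],0],[0.02,[0,0,0.04],0],[0.02,[0,0,0.04],0],[0.02,[0,0,0],0],[0.02,[0,0,0],0]])

```text
clock: 27.22
position: [0.4339, -0.1676, 0.1513]
ee_rot: [-0.002, 0.001, 0.708, -0.707]
contact_force: [0.5, 0.2, -5.3]
width: 0.0252
```

jog_arm(targets=[[0.02,[0.0405,0.0225,0],-0.006],[0.02,[0.0405,0.0225,0],-0.006],[0.02,[0.0405,0.0225,0],-0.006],[0.02,[0.0405,0.0225,0],-0.006],[0.02,[0.0405,0.0225,0],-0.006],[0.02,[0.0405,0.0225,0],-0.007],[0.02,[0,0,0],0],[0.02,[0,0,0],0]])

```text
clock: 28.22
position: [0.6762, -0.033, 0.1496]
ee_rot: [-0.017, 0.012, 0.707, -0.707]
contact_force: [-0.5, -0.9, -4.5]
width: 0.025
```

```bash
python3 - <<'E'
from hand import *
r=inhand5("q");crop(r["side"][0],(220,220),50,8,"pics/q_s.png")
E
```

```text
clock 28.325 TCP [ 0.6764 -0.0337  0.151 ] modyaw -0.04182785707692549 w 0.025333069951492843
top mod [ 0.6799 -0.0363 -0.1678  0.0949  0.0591] med 0.001283163444537612 n 102 shelf-loc [  9.2648 -44.5132  -7.3704] pitchdeg 3.3876545593841674 mod-TCP [ 0.0035 -0.0027]
side mod [ 0.6766 -0.0321 -0.0484  0.0947  0.014 ] med 0.0010162954853916526 n 448 shelf-loc [  9.0094 -42.4457  -0.4888] pitchdeg 0.8042524213096561 mod-TCP [0.0002 0.0016]
```

jog_arm(targets=[[0.02,[-0.001,0.001,-0.02],0],[0.02,[0,0,-0.025],0],[0.02,[0,0,-0.009],0],[0.02,[0,0,-0.002],0],[0.02,[0,0,-0.002],0],[0.02,[0,0,-0.001],0],[0.02,[0,0,-0.001],0],[0.02,[0,0,0],0]])

```text
clock: 29.32
position: [0.6775, -0.0322, 0.0937]
ee_rot: [0.014, -0.015, -0.707, 0.707]
contact_force: [-1.4, 0.2, 1.5]
width: 0.0247
```

jog_arm(targets=[[0.02,[0.002,0,0.0005],0],[0.02,[0.003,0,0],0],[0.02,[0.001,0,0],0],[0.02,[0,0,0],0]])

```text
clock: 29.82
position: [0.6831, -0.0322, 0.0937]
ee_rot: [0.015, -0.015, -0.707, 0.707]
contact_force: [-3.8, -0.1, 3.9]
width: 0.0251
```

jog_arm(targets=[[0.02,[0.001,0,0],0],[0.02,[0.001,0,0],0],[0.02,[0,0,0],0]])

```text
clock: 30.2
position: [0.685, -0.0322, 0.0937]
ee_rot: [0.015, -0.014, -0.707, 0.707]
contact_force: [-3.5, -0.2, 5.3]
width: 0.0251
```

jog_arm(targets=[[0.045,[0,0,0],0],[0.045,[0,0,0],0],[0.045,[0,0,0.03],0],[0.045,[0,0,0.05],0],[0.045,[-0.05,-0.02,0.02],0],[0.045,[-0.055,-0.02,0.02],0],[0.045,[-0.055,-0.02,0],0],[0.045,[-0.055,-0.02,0],0],[0.045,[-0.055,0,0],0],[0.045,[0,0,0],0]])

```text
clock: 31.45
position: [0.4112, -0.1115, 0.2129]
ee_rot: [-0.016, 0.015, 0.707, -0.707]
contact_force: [0.4, 0.1, 0.7]
width: 0.045
```

```bash
python3 - <<'E'
from bench import *
r=bench([],"r");shelfmods(r,[.1315,.074,.016,-.042]);crop(r["side"][0],(220,240),60,7,"pics/r_s.png");crop(r["top"][0],(227,155),60,7,"pics/r_t.png")
E
```

```text
clock 31.55 TCP [ 0.4158 -0.1126  0.2136] modyaw -0.04199475923280627
0.1315 top x' y' yawdeg z 16.998285773108595 130.86787949182852 -2.056802621948717 40.0141339732722 med 1.7431109661737374 498
0.1315 side x' y' yawdeg z 17.257969829826234 131.21527240383938 0.7124769607172668 39.27511869311014 med 1.1097235372166807 693
0.074 top x' y' yawdeg z 17.462995973648628 75.52311709960482 -0.8378981753628014 40.361391740202464 med 1.9967360568690502 545
0.074 side x' y' yawdeg z 17.53381599993975 73.89793358172696 1.2626603966913093 39.34713660717184 med 1.2852492508353266 590
0.016 top x' y' yawdeg z 17.27284000570072 16.142625362855675 1.3089550483375647 39.87797251965345 med 2.0856835438183214 531
0.016 side x' y' yawdeg z 17.067203516974036 15.943598570792837 1.638635580089524 39.46406628257351 med 1.2049785955374273 544
-0.042 top x' y' yawdeg z 16.902074224448704 -38.05035019167929 1.7686048449991447 39.98494010992638 med 1.9066474903786588 495
-0.042 side x' y' yawdeg z 17.003491912620493 -40.66942443435389 -0.5569598081316577 39.46636708818 med 1.1661381694922923 466
```

View pics/r_t.png

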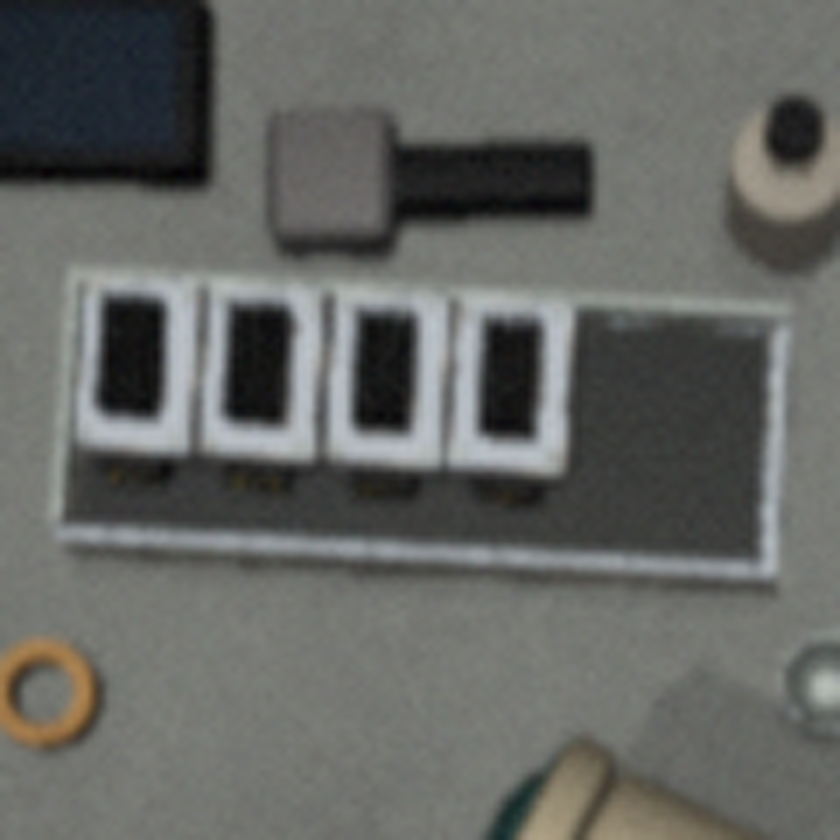

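View pics/r_s.png

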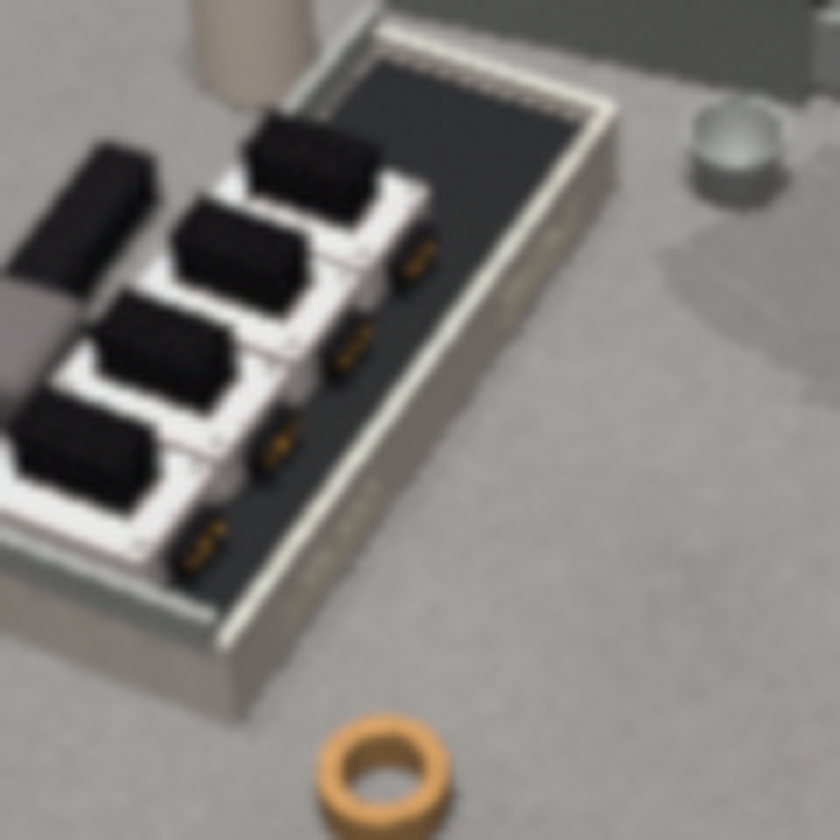

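```bash
cat > drv.py <<'E'
from bench import *
KBP={"top":(.5529,-.3418,.0725,-.0004),"side":(.5494,-.34,.0728,-.0023)}
def driver(r,zlo=.081,zhi=.12,reg=None):
    for c in("top","side"):
        P=cloud(c,r[c][1]).reshape(-1,3);rgb=r[c][0].reshape(-1,3)
        q=loc(P,KBP[c])
        k=(q[:,0]>.005)&(q[:,0]<.2)&(abs(q[:,1])<.1)&(q[:,2]>zlo)&(q[:,2]<zhi)
        Q=P[k];dark=rgb[k].max(1)<70
        m=Q[:,:2].mean(0);u,s,v=np.linalg.svd(Q[:,:2]-m,full_matrices=False);a=v[0];a=a*np.sign(a[1])
        t=(Q[:,:2]-m)@a; td=t[dark]
        lo,hi=np.percentile(t,[.5,99.5])
        w=(Q[:,:2]-m)@np.array([-a[1],a[0]])
        print(c,"n",k.sum(),"axis deg",np.degrees(np.arctan2(a[1],a[0])),"len",hi-lo,"ends",m+a*lo,m+a*hi,"mid",m+a*(lo+hi)/2,"dark ends",m+a*np.percentile(td,1),m+a*np.percentile(td,99),"handle w-mid",np.median(w[dark]),"ztop",np.percentile(Q[dark,2],[50,95]))
        hc=Q[dark][:,:2];print("  handle centroid",hc.mean(0))
E
python3 - <<'E'
from drv import *
r=shot("s");driver(r);crop(r["top"][0],(335,200),70,6,"pics/s_t.png")
for n in("driver",):
    for c in("top","side"):
        for k in silhouettes(n,c):
            P=cloud(c,r[c][1])[k["mask"]];print(c,round(k["score"],2),np.round(k["position"]),np.median(P,0),k["mask"].sum())
for n in("drawer_handle","drawer_in"):
    for c in("top","side"):
        for k in spot_point(n,c):
            u,v=k["position"];print(n,c,round(k["score"],2),np.round([u,v],1),at_z(c,(u,v),.048 if "h" in n else .0125))
E
```

```text
top n 438 axis deg 68.97535888668422 len 0.183230069056127 ends [ 0.5887 -0.4061] [ 0.6544 -0.235 ] mid [ 0.6215 -0.3205] dark ends [ 0.5905 -0.4012] [ 0.6183 -0.3288] handle w-mid 0.007458783228612145 ztop [0.1001 0.1054]
  handle centroid [ 0.5978 -0.3613]
side n 249 axis deg 79.23972505011506 len 0.15291607470938845 ends [ 0.5861 -0.4041] [ 0.6147 -0.2539] mid [ 0.6004 -0.329 ] dark ends [ 0.5887 -0.3907] [ 0.6022 -0.3196] handle w-mid 0.004794640843828549 ztop [0.0978 0.1018]
  handle centroid [ 0.592  -0.3559]
top 0.83 [334. 177.] [ 0.6031 -0.3406  0.0976] 374
top 0.77 [315. 282.] [ 0.2667 -0.2849  0.0245] 244
top 0.66 [387. 261.] [ 0.3351 -0.5183  0.023 ] 339
side 0.67 [364. 208.] [ 0.2614 -0.2753  0.0222] 245
side 0.62 [359. 159.] [ 0.3364 -0.501   0.0198] 198
side 0.47 [271. 150.] [ 0.5943 -0.3463  0.0965] 201
side 0.23 [210. 236.] [0.6329 0.0334 0.0382] 2892
drawer_handle top 0.56 [336.  242.2] [ 0.3952 -0.3453  0.048 ]
drawer_handle side 0.86 [334.1 176.4] [ 0.3806 -0.3463  0.048 ]
drawer_handle side 0.19 [282.9 173.1] [ 0.5383 -0.2946  0.048 ]
drawer_in top 0.59 [336.6 217. ] [ 0.4781 -0.3534  0.0125]
drawer_in side 0.8 [305.2 179.7] [ 0.4717 -0.3333  0.0125]
```

View pics/s_t.png

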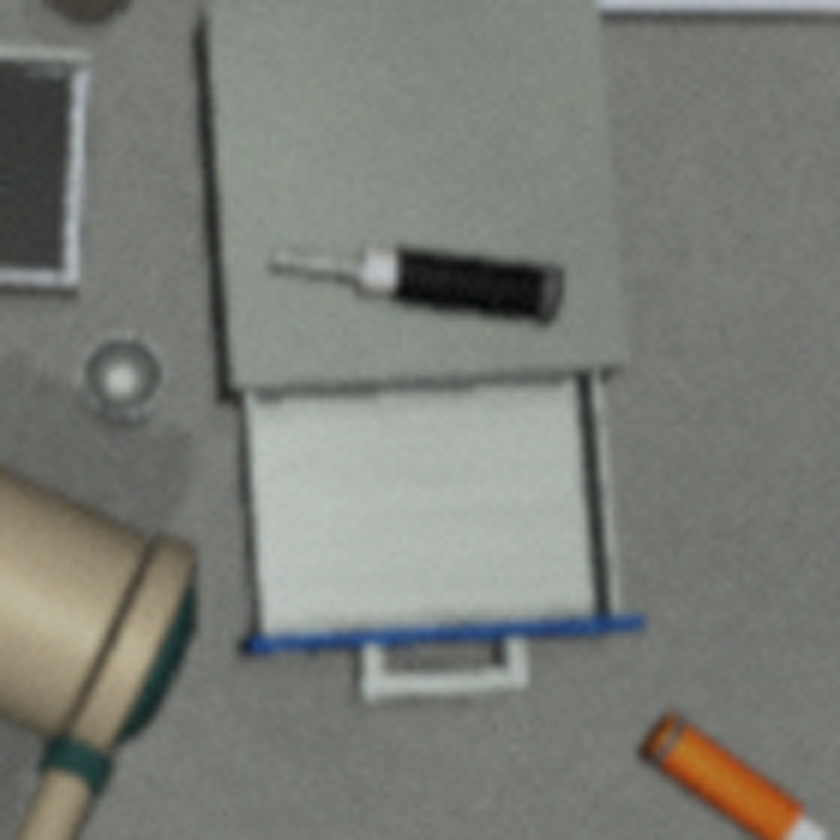

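```bash
cat > drv2.py <<'E'
from drv import *
def drvmask(r,zax=.089,near=(.59,-.345)):
    for c in("top","side"):
        for k in silhouettes("driver",c):
            v,u=np.nonzero(k["mask"]); 
            W=np.array([at_z(c,(a,b),zax) for a,b in zip(u,v)])
            if np.hypot(*(W[:,:2].mean(0)-near))>.06 or len(W)>600: continue
            col=r[c][0][v,u];dark=col.max(1)<80
            m=W[:,:2].mean(0);l=cv2.fitLine(W[:,:2].astype(np.float32),cv2.DIST_HUBER,0,.002,.001).ravel();a=l[:2];a=a*np.sign(a[1]);p=l[2:]
            t=(W[:,:2]-p)@a;td=t[dark];D=W[dark][:,:2]
            print(c,round(k["score"],2),len(W),"axisdeg",np.degrees(np.arctan2(a[1],a[0])),"ends",p+a*t.min(),p+a*t.max(),"len",np.ptp(t),"handle c",D.mean(0),"handle len",np.percentile(td,99)-np.percentile(td,1))
E
python3 - <<'E'
from drv2 import *
r=shot("t");drvmask(r)
for c in("top","side"):
    rgb=r[c][0].astype(int);bl=(rgb[...,2]>rgb[...,0]+50)&(rgb[...,2]>90)
    P=cloud(c,r[c][1]);k=bl&(P[...,1]<-.2)&(P[...,1]>-.48)&(P[...,0]<.5)&(P[...,0]>.3)
    Q=P[k];q=loc(Q,KBP[c]);print(c,k.sum(),"panel in kit frame x",np.percentile(q[:,0],[5,25,50,75,95]),"y",np.percentile(q[:,1],[1,50,99]),"z",np.percentile(q[:,2],[5,95]))
    k=(P[...,1]<-.3)&(P[...,1]>-.4)&(P[...,0]<.415)&(P[...,0]>.36)&(P[...,2]>.035)&(P[...,2]<.06)&~bl
    q=loc(P[k],KBP[c]);print("  handle x",np.percentile(q[:,0],[5,25,50,95]),"y",np.percentile(q[:,1],[2,98]),"z",np.median(q[:,2]),k.sum())
E
```

```text
top 0.72 332 axisdeg 83.46142 ends [ 0.5956 -0.4081] [ 0.6122 -0.2633] len 0.14575404586235235 handle c [ 0.5994 -0.3645] handle len 0.08140122670762574
side 0.58 237 axisdeg 85.27307 ends [ 0.5921 -0.4193] [ 0.6057 -0.2544] len 0.1654533265569463 handle c [ 0.5952 -0.3648] handle len 0.09314559742589501
top 141 panel in kit frame x [-0.1388 -0.1378 -0.1363 -0.1345 -0.1333] y [-0.0984 -0.0024  0.0996] z [-0.0003  0.0713]
  handle x [-0.1653 -0.1622 -0.1583 -0.1434] y [-0.0429  0.0435] z 0.05251470844557375 143
side 109 panel in kit frame x [-0.1379 -0.1365 -0.1343 -0.1324 -0.1304] y [-0.0989  0.0083  0.1021] z [0.0587 0.0704]
  handle x [-0.1656 -0.1614 -0.1561 -0.1379] y [-0.0419  0.0459] z 0.051906023800920714 127
```

jog_arm(targets=[[0.05,[0.02,-0.027,0],0.168],[0.05,[0.02,-0.027,0],0.168],[0.05,[0.02,-0.027,0],0.168],[0.05,[0.02,-0.027,0],0.168],[0.05,[0.02,-0.027,0],0.168],[0.05,[0.02,-0.027,0],0.168],[0.05,[0.02,-0.027,0],0.168],[0.05,[0.02,-0.027,0],0.168],[0.05,[0.02,-0.028,0],0.166],[0.05,[0,0,0],0]])

```text
clock: 33.4
position: [0.5961, -0.3583, 0.2119]
ee_rot: [-0.473, 0.474, -0.525, 0.525]
contact_force: [-0.8, 0.2, 0.3]
width: 0.0502
```

```bash
python3 - <<'E'
from drv2 import *
print(manip.get_state()["position"],yawst(manip.get_state())[0])
r=shot("u");drvmask(r);print(manip.get_state()["position"])
crop(r["side"][0],(275,150),40,8,"pics/u_s.png")
E
```

```text
[ 0.5961 -0.3583  0.2119] -0.1035065369557357
top 0.7 111 axisdeg 82.3061 ends [ 0.5987 -0.3675] [ 0.6131 -0.2603] len 0.10818644789325536 handle c [ 0.6005 -0.3517] handle len 0.03217908111826259
side 0.63 228 axisdeg 84.45277 ends [ 0.5917 -0.4123] [ 0.6071 -0.2529] len 0.1601126977527878 handle c [ 0.5954 -0.3657] handle len 0.09516932236499115
[ 0.5945 -0.3552  0.213 ]
```

View pics/u_s.png

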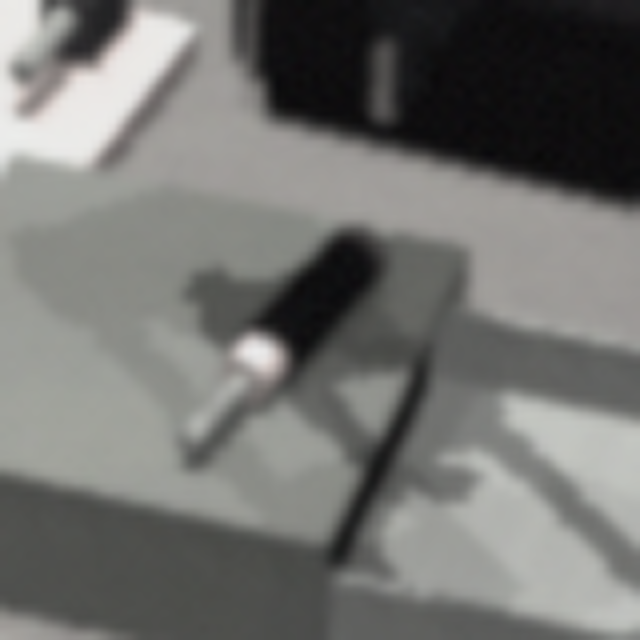

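jog_arm(targets=[[0.05,[0.002,-0.001,-0.04],0],[0.05,[0,0,-0.04],0],[0.05,[0,0,-0.01],0],[0.05,[0,0,0],0],[0.05,[0,0,0],0]])

```text
clock: 34.22
position: [0.5981, -0.3577, 0.1253]
ee_rot: [-0.474, 0.474, -0.523, 0.526]
contact_force: [0.4, -0.1, 0.5]
width: 0.0501
```

```bash
python3 - <<'E'
from drv2 import *
print(manip.get_state()["position"],yawst(manip.get_state()))
r=shot("v")
crop(r["side"][0],(275,150),40,8,"pics/v_s.png");print(manip.get_state()["position"])
E
```

```text
[ 0.5981 -0.3577  0.1253] (np.float64(-0.10190237429080433), array([ 0.0031, -0.0022, -1.    ]))
[ 0.598  -0.3578  0.1251]
```

View pics/v_s.png

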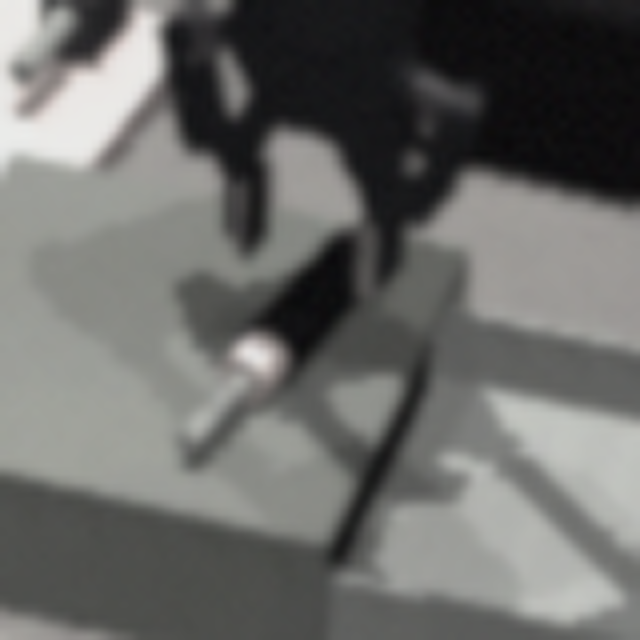

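Jaws straddle the handle. Descend 28 mm, grip, lift.

jog_arm(targets=[[0.05,[0,0,-0.02],0],[0.05,[0,0,-0.006],0],[0.05,[0,0,-0.003],0],[0.05,[0,0,0],0],[0.05,[0,0,0],0]], force=40)

```text
clock: 34.95
position: [0.5975, -0.3574, 0.0947]
ee_rot: [-0.474, 0.474, -0.524, 0.525]
contact_force: [0.8, 0.6, 0.5]
width: 0.0504
```

jog_arm(targets=[[0.02,[0,0,0],0],[0.02,[0,0,0],0],[0.02,[0,0,0],0],[0.02,[0,0,0.01],0],[0.02,[0,0,0.03],0],[0.02,[0,0,0.02],0],[0.02,[0,0,0],0],[0.02,[0,0,0],0]])

```text
clock: 35.95
position: [0.5964, -0.3567, 0.1531]
ee_rot: [0.474, -0.474, 0.526, -0.524]
contact_force: [-0.3, -0.4, -2.0]
width: 0.0275
```

jog_arm(targets=[[0.02,[-0.041,-0.005,0],0.06],[0.02,[-0.04,-0.005,0],0.06],[0.02,[-0.04,-0.005,0],0.055],[0.02,[0,0,0],0],[0.02,[0,0,0],0]])

```text
clock: 36.58
position: [0.4763, -0.3721, 0.1534]
ee_rot: [0.518, -0.517, 0.482, -0.481]
contact_force: [-0.1, -0.7, -2.0]
width: 0.0275
```

```bash
python3 - <<'E'
from drv2 import *
print(manip.get_state()["position"],yawst(manip.get_state()))
r=shot("w");s=manip.get_state();print(s["position"]);drvmask(r,s["position"][2]-.0057,(.475,-.35))
crop(r["side"][0],(295,160),50,8,"pics/w_s.png");crop(r["top"][0],(335,210),50,8,"pics/w_t.png")
E
```

```text
[ 0.4763 -0.3721  0.1534] (np.float64(0.07220265235200204), array([ 0.0001,  0.0008, -1.    ]))
[ 0.477  -0.3721  0.1536]
side 0.73 200 axisdeg 97.10339 ends [ 0.4856 -0.4326] [ 0.4645 -0.263 ] len 0.17091309220018858 handle c [ 0.4789 -0.383 ] handle len 0.09085361887034749
```

View pics/w_s.png

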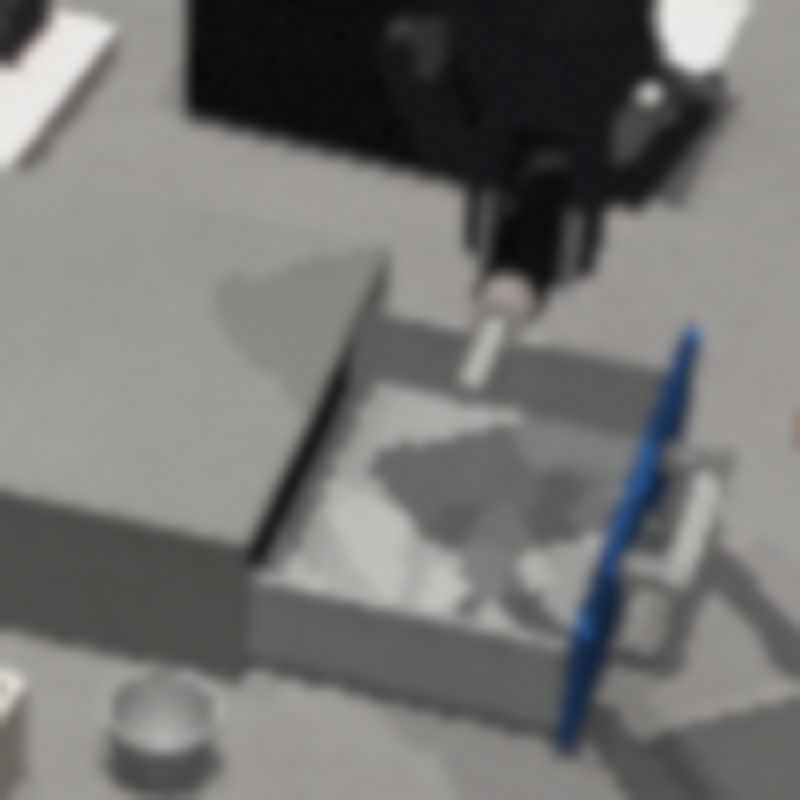

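View pics/w_t.png

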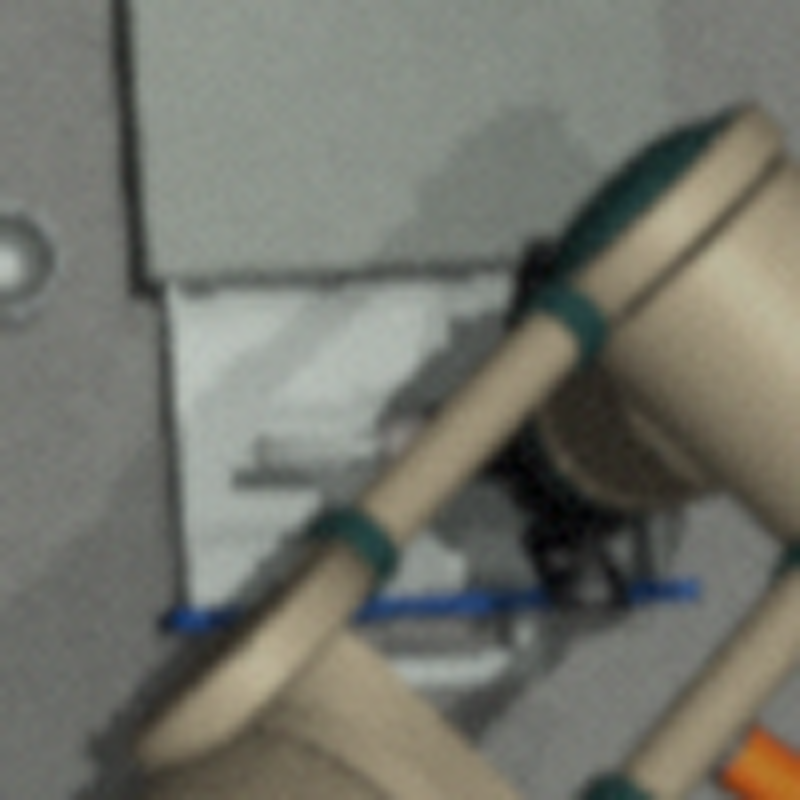

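jog_arm(targets=[[0.02,[0,0,-0.045],0],[0.02,[0,0,-0.045],0],[0.02,[0,0,-0.018],0],[0.02,[0,0,-0.005],0],[0.02,[0,0,-0.002],0],[0.02,[0,0,0],0],[0.02,[0,0,0],0]])

```text
clock: 37.65
position: [0.4767, -0.3727, 0.0401]
ee_rot: [0.518, -0.518, 0.481, -0.482]
contact_force: [0.5, -0.2, -1.9]
width: 0.027
```

jog_arm(targets=[[0.02,[0,0,-0.004],0],[0.02,[0,0,-0.002],0],[0.02,[0,0,-0.001],0],[0.02,[0,0,0],0]])

```text
clock: 38.15
position: [0.476, -0.3721, 0.0322]
ee_rot: [0.518, -0.518, 0.481, -0.481]
contact_force: [-0.3, 0.7, 1.1]
width: 0.0276
```

jog_arm(targets=[[0.045,[0,0,0],0],[0.045,[0,0,0],0],[0.045,[0,0,0],0],[0.045,[0,0,0.03],0],[0.045,[0,0,0.06],0],[0.045,[0,0,0.06],0],[0.0,[-0.05,0.005,0],0],[0.0,[-0.05,0.006,0],0],[0.0,[-0.045,0.006,0],0],[0.0,[0,0,0],0]])

```text
clock: 39.4
position: [0.3282, -0.3539, 0.1822]
ee_rot: [-0.517, 0.517, -0.483, 0.481]
contact_force: [0.2, -0.5, 0.8]
width: -0.0002
```

```bash
python3 - <<'E'
from drv2 import *
print(manip.get_state()["position"],yawst(manip.get_state()))
r=shot("x");s=manip.get_state();print(s["position"]);drvmask(r,.0265,(.475,-.35))
crop(r["side"][0],(295,160),50,8,"pics/x_s.png");crop(r["top"][0],(335,210),50,8,"pics/x_t.png")
shelfmods(r,[.1315,.074,.016,-.042])
E
```

```text
[ 0.3282 -0.3539  0.1822] (np.float64(0.07044142731505859), array([-0.0016,  0.0011, -1.    ]))
[ 0.3313 -0.3556  0.1825]
top 0.65 306 axisdeg 93.42277 ends [ 0.4806 -0.4206] [ 0.4719 -0.2744] len 0.1464158910718364 handle c [ 0.4771 -0.3785] handle len 0.07870037574406888
side 0.53 171 axisdeg 93.9076 ends [ 0.4778 -0.4269] [ 0.4687 -0.2928] len 0.13434764353089984 handle c [ 0.4746 -0.3832] handle len 0.08002119888940001
0.1315 top x' y' yawdeg z 17.435672062236883 130.57333695895315 -0.3552866809485935 39.505893065285235 med 1.7056090555642132 515
0.1315 side x' y' yawdeg z 17.22668854878638 131.09998053433912 1.3870606599830648 39.48423118505624 med 1.1361313471983139 697
0.074 top x' y' yawdeg z 16.420358376836635 75.05890947434773 -2.2338124126125747 40.05986010811627 med 2.129105562932139 542
0.074 side x' y' yawdeg z 17.473100917931543 73.98333317420156 2.0500974238100005 39.503517698518024 med 1.1931373315054676 588
0.016 top x' y' yawdeg z 17.1209816956242 16.555050690989958 1.536451007425176 39.92027482497691 med 1.7442788960727942 545
0.016 side x' y' yawdeg z 17.030023828317844 16.16068478665722 1.664877120097799 39.54898502003967 med 1.2113411700155925 546
-0.042 top x' y' yawdeg z 17.32779211438789 -38.10518637989783 2.3437748982841295 40.36195338729617 med 1.8690928970388105 502
-0.042 side x' y' yawdeg z 17.17895458178352 -40.855684892102374 -0.580099379546629 39.604674289628036 med 1.2276927195724874 465
```

View pics/x_s.png

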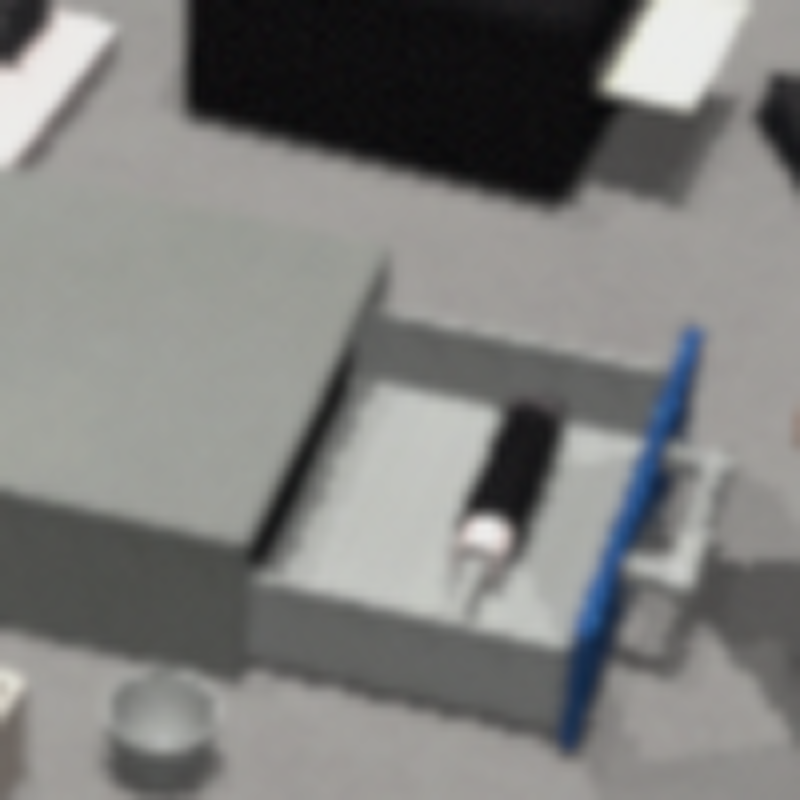

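View pics/x_t.png

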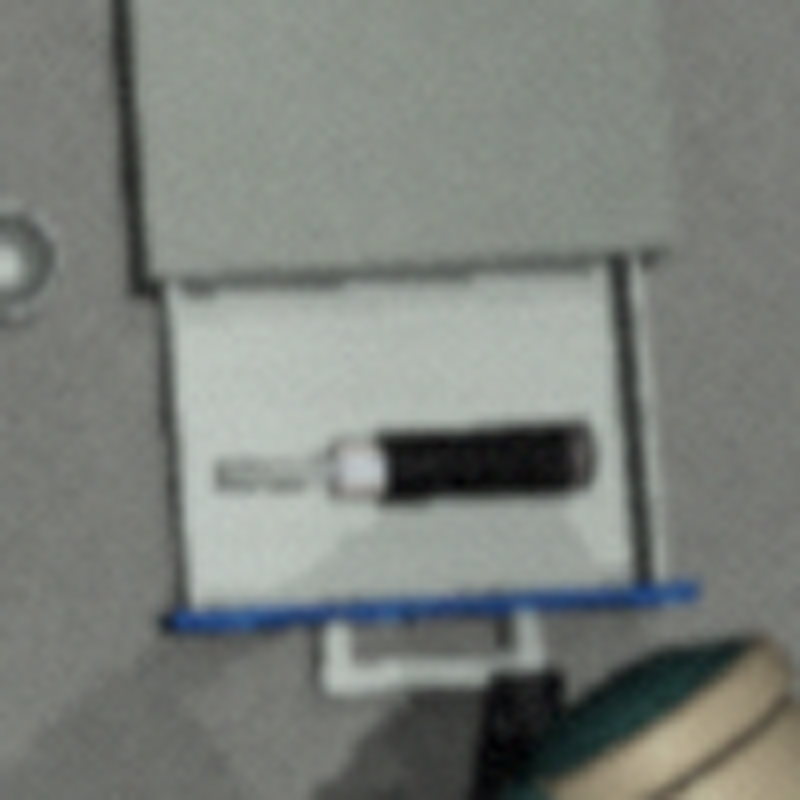

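jog_arm(targets=[[0.0,[0,0,-0.05],0],[0.0,[0,0,-0.05],0],[0.0,[0,0,-0.03],0],[0.0,[0,0,0],0],[0.0,[0.015,0.001,0],0],[0.0,[0.015,0.001,0],0],[0.0,[0,0,0],0]])

```text
clock: 40.48
position: [0.3635, -0.3541, 0.0534]
ee_rot: [-0.518, 0.519, -0.48, 0.482]
contact_force: [-0.7, 0.5, -0.3]
width: -0.0002
```

```bash
python3 - <<'E'
from drv2 import *
r=shot("y");s=manip.get_state();print(s["position"],s["contact_force"])
crop(r["side"][0],(335,175),40,9,"pics/y_s.png")
E
```

```text
[ 0.3617 -0.3532  0.0528] [ 0.1217  0.776  -0.916 ]
```

View pics/y_s.png

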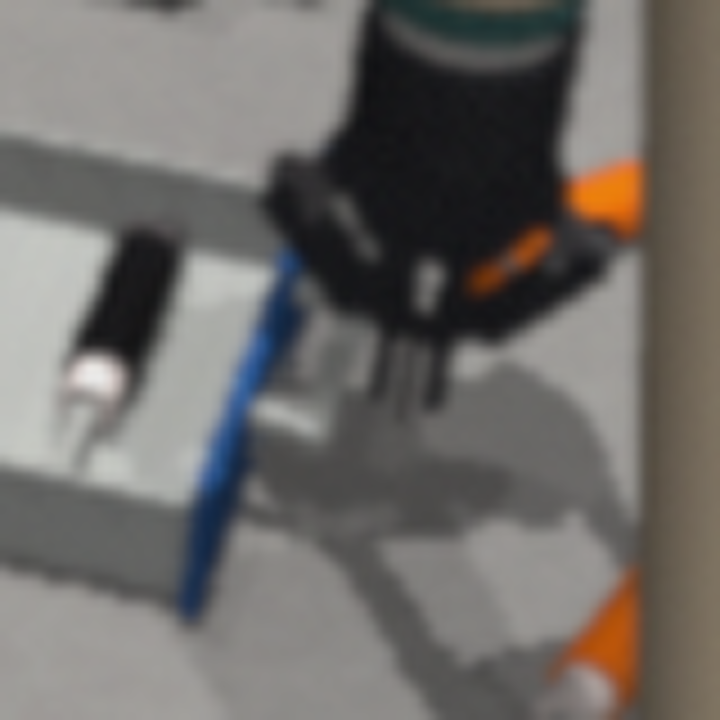

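jog_arm(targets=[[0.0,[-0.015,-0.001,0],-0.17],[0.0,[0,0,0],-0.175],[0.0,[0,0,0],-0.175],[0.0,[0,0,0],-0.175],[0.0,[0,0,0],-0.175],[0.0,[0,0,0],-0.175],[0.0,[0,0,0],-0.175],[0.0,[0,0,0],-0.175],[0.0,[0,0,0],-0.175],[0.0,[0,0,0],0]])

```text
clock: 41.82
position: [0.3458, -0.3541, 0.0524]
ee_rot: [-0.027, 0.027, -0.707, 0.707]
contact_force: [-0.0, -0.7, -0.1]
width: -0.0002
```

jog_arm(targets=[[0.0,[0.015,0.001,0],0],[0.0,[0.015,0.001,0],0],[0.0,[0.01,0.001,0],0],[0.0,[0.01,0.001,0],0],[0.0,[0,0,0],0]])

```text
clock: 42.45
position: [0.3972, -0.3501, 0.052]
ee_rot: [-0.027, 0.026, -0.707, 0.707]
contact_force: [-0.4, 0.0, 0.0]
width: -0.0
```

jog_arm(targets=[[0.0,[0.02,0.0015,0],0],[0.0,[0.02,0.0015,0],0],[0.0,[0.02,0.0015,0],0],[0.0,[0.015,0.001,0],0],[0.0,[0.005,0,0],0],[0.0,[0,0,0],0]])

```text
clock: 43.2
position: [0.4769, -0.345, 0.0523]
ee_rot: [-0.027, 0.026, -0.706, 0.707]
contact_force: [-0.5, 0.1, -0.2]
width: 0.0002
```

```bash
python3 - <<'E'
from drv2 import *
r=shot("z");s=manip.get_state();print(s["position"],s["contact_force"])
crop(r["side"][0],(305,160),50,8,"pics/z_s.png")
E
```

```text
[ 0.4759 -0.3448  0.0522] [ 0.4428  0.2616 -0.0846]
```

View pics/z_s.png

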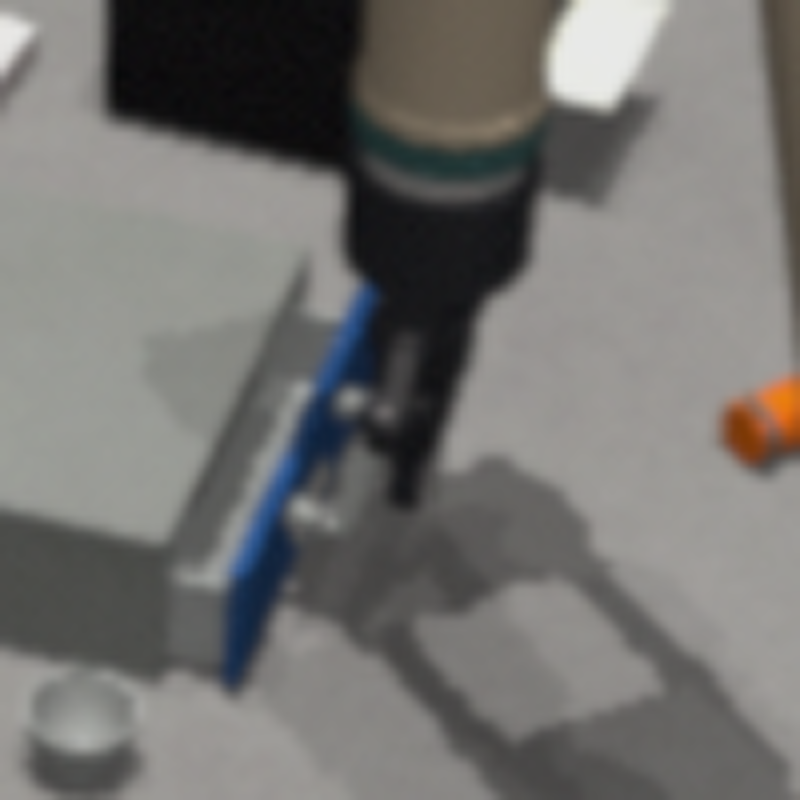

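jog_arm(targets=[[0.0,[0.01,0.001,0],0],[0.0,[0.006,0,0],0],[0.0,[0.004,0,0],0],[0.0,[0.004,0,0],0]])

```text
clock: 43.8
position: [0.4979, -0.3431, 0.0521]
ee_rot: [0.025, -0.028, 0.707, -0.706]
contact_force: [-3.5, 0.4, 2.2]
width: 0.0001
```

jog_arm(targets=[[0.0,[0.003,0,0],0],[0.0,[0.002,0,0],0],[0.0,[0,0,0],0]])

```text
clock: 44.18
position: [0.5035, -0.3434, 0.052]
ee_rot: [0.025, -0.028, 0.707, -0.706]
contact_force: [-6.1, 0.9, 3.3]
width: 0.0005
```

jog_arm(targets=[[0.0,[0.002,0,0],0],[0.0,[0.002,0,0],0],[0.0,[0,0,0],0]])

```text
clock: 44.55
position: [0.5037, -0.3434, 0.052]
ee_rot: [0.023, -0.031, 0.707, -0.706]
contact_force: [-14.6, -2.1, 8.3]
width: 0.0002
```

jog_arm(targets=[[0.0,[0.002,0,0],0],[0.0,[0.002,0,0],0],[0.0,[0,0,0],0]])

```text
clock: 44.92
position: [0.5038, -0.3433, 0.052]
ee_rot: [0.021, -0.034, 0.708, -0.706]
contact_force: [-23.9, -3.2, 12.9]
width: -0.0002
```

jog_arm(targets=[[0.0,[-0.008,0,0],0],[0.0,[-0.03,0,0],0],[0.0,[-0.03,0,0.02],0],[0.0,[-0.03,0,0.05],0],[0.0,[0,0.02,0.06],0],[0.045,[0,0.05,0.05],0],[0.045,[0,0.05,0],0],[0.045,[0,0,0],0]])

```text
clock: 45.92
position: [0.4158, -0.2271, 0.2268]
ee_rot: [-0.028, 0.026, -0.706, 0.707]
contact_force: [0.0, 0.1, -0.4]
width: 0.0447
```

```bash
python3 - <<'E'
from drv2 import *
r=shot("aa");s=manip.get_state();print(s["position"],s["contact_force"])
for c in("top","side"):
    rgb=r[c][0].astype(int);bl=(rgb[...,2]>rgb[...,0]+50)&(rgb[...,2]>90)
    P=cloud(c,r[c][1]);k=bl&(P[...,1]<-.2)&(P[...,1]>-.48)&(P[...,0]<.6)&(P[...,0]>.3)
    q=loc(P[k],KBP[c]);print(c,k.sum(),"panel x",np.percentile(q[:,0],[5,25,50,75,95]))
shelfmods(r,[.1315,.074,.016,-.042])
crop(r["side"][0],(290,160),50,8,"pics/aa_s.png");crop(r["top"][0],(230,180),70,6,"pics/aa_t.png");crop(r["top"][0],(124,180),40,10,"pics/aa_k.png")
crop(r["side"][0],(172,325),40,10,"pics/aa_ks.png")
for c in("top","side"):
    for k in spot_point("knob_grip",c): print(c,round(k["score"],2),k["position"],at_z(c,k["position"],.084))
    for k in spot_point("tester",c): print("tester",c,round(k["score"],2),k["position"],at_z(c,k["position"],.0))
E
```

```text
[ 0.4161 -0.2299  0.226 ] [-0.1667 -0.7013 -0.9118]
top 141 panel x [-0.008  -0.0075 -0.0063 -0.0044 -0.0028]
side 110 panel x [-0.0081 -0.0066 -0.0041 -0.0018  0.0008]
0.1315 top x' y' yawdeg z 17.398169181459018 130.27068834490586 -1.6381697860597237 39.7774451296262 med 1.726124619456983 510
0.1315 side x' y' yawdeg z 17.292000731040815 131.1640501271561 1.0022758188606125 39.54498596330818 med 1.1369083096238048 692
0.074 top x' y' yawdeg z 16.16870592762628 75.29242677105057 -0.41170561481792634 40.19634049925169 med 2.008330573851552 549
0.074 side x' y' yawdeg z 17.663605186983883 74.08033252228911 0.9705060512050151 39.52059261468372 med 1.1777854437212427 588
0.016 top x' y' yawdeg z 16.303330633009228 16.18814399854204 1.6402018046834559 40.26589210239506 med 1.972552512894632 546
0.016 side x' y' yawdeg z 17.17015756481201 16.053718008078466 1.3206194713561943 39.35417621347326 med 1.1526189988255997 547
-0.042 top x' y' yawdeg z 17.41873555356616 -38.16138136873982 1.0618114780256043 39.84924967264183 med 1.8852284064858615 502
-0.042 side x' y' yawdeg z 17.20169049799352 -40.49430071814637 -1.9522234661982196 39.34961902748279 med 1.1854237356882773 466
top 0.64 [120.0, 179.5] [0.5811 0.3436 0.084 ]
top 0.58 [227.6, 156.4] [0.6605 0.0041 0.084 ]
tester top 0.61 [127.1, 181.9] [0.5854 0.3459 0.    ]
tester top 0.53 [337.2, 206.0] [ 0.5155 -0.3576  0.    ]
tester top 0.47 [218.5, 165.6] [0.6454 0.0404 0.    ]
side 0.77 [170.3, 320.5] [0.5752 0.3475 0.084 ]
tester side 0.9 [169.7, 339.5] [0.5855 0.3515 0.    ]
```

View pics/aa_s.png

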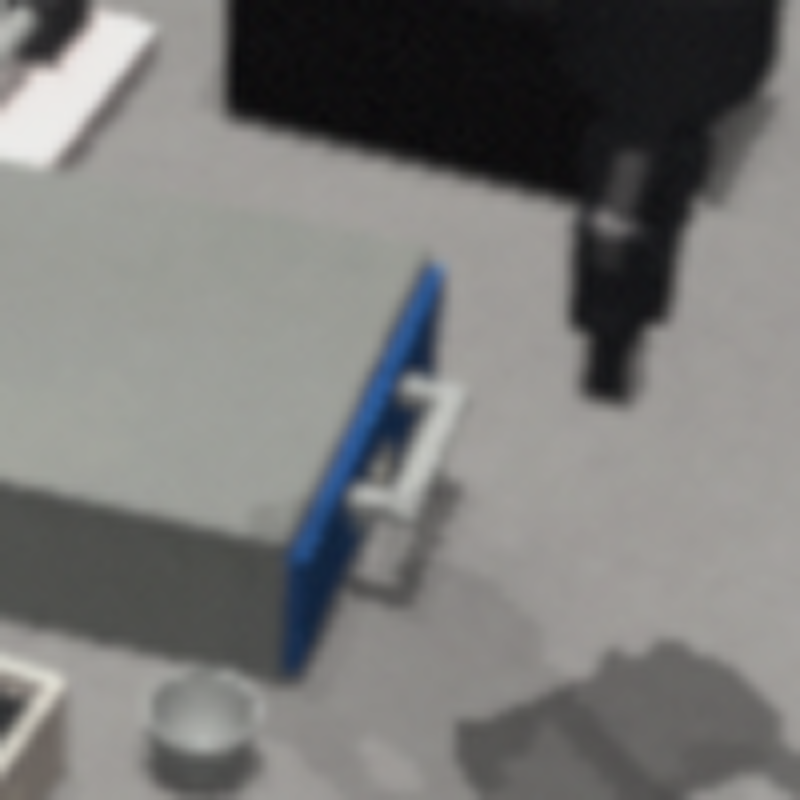

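View pics/aa_k.png

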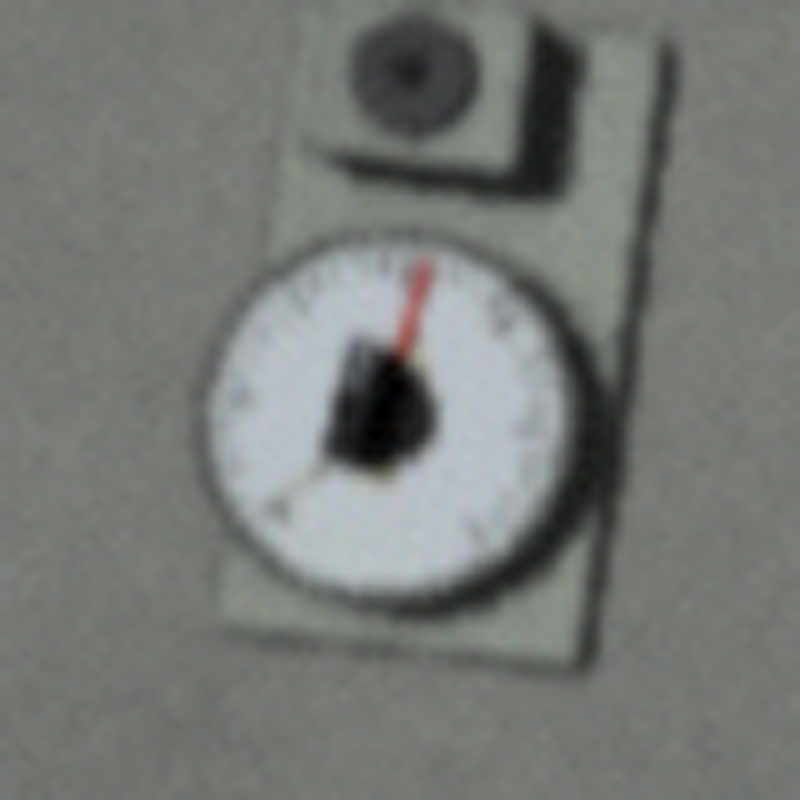

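View pics/aa_ks.png

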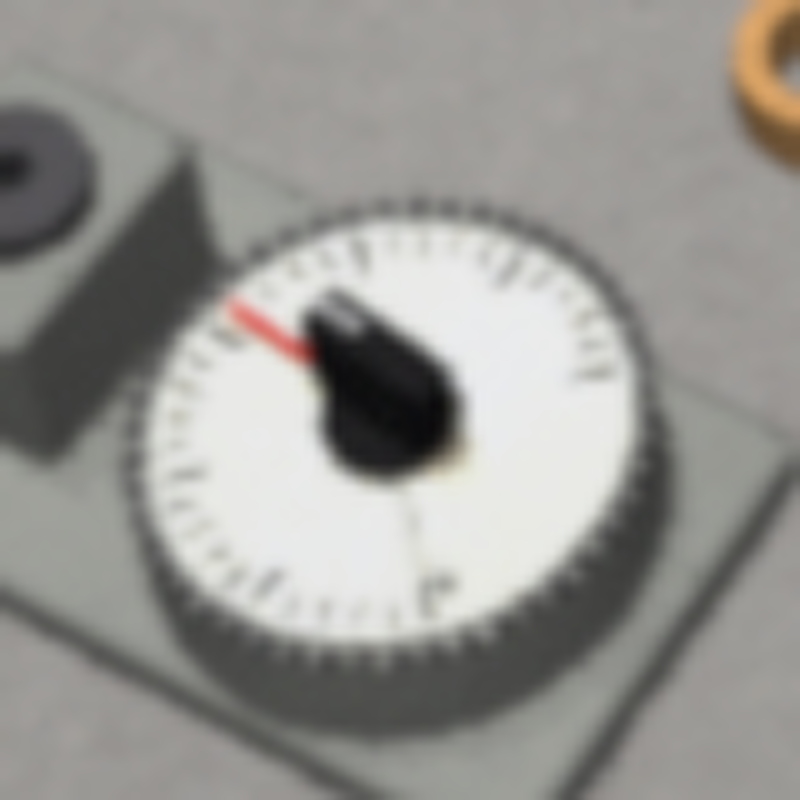

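```bash
cat > dial.py <<'E'
from drv2 import *
def dial(r):
    out=[]
    for c in("top","side"):
        rgb=r[c][0].astype(int);P=cloud(c,r[c][1])
        cen0=np.array([.583,.345])
        v,u=np.mgrid[0:384,0:512]
        W=np.array([at_z(c,(a,b),.056)[:2] for a,b in zip(u.ravel(),v.ravel())]).reshape(384,512,2)
        near=np.hypot(W[...,0]-cen0[0],W[...,1]-cen0[1])<.08
        wh=near&(rgb.min(-1)>150)
        pts2=W[wh].astype(np.float32);(cx,cy),rad=cv2.minEnclosingCircle(pts2)
        h=cv2.convexHull(pts2);el=cv2.fitEllipse(h)
        red=near&(rgb[...,0]>rgb[...,1]+45)&(rgb[...,0]>rgb[...,2]+30)
        R=np.array([at_z(c,(a,b),.060)[:2] for b,a in zip(*np.nonzero(red))])
        e=np.array(el[0]);tip=R[np.argmax(np.hypot(*(R-e).T))]
        l=cv2.fitLine(R.astype(np.float32),cv2.DIST_HUBER,0,.002,.001).ravel();d=l[:2]*np.sign(l[:2]@(R.mean(0)-e))
        print(c,"enc",cx,cy,rad,"ell",el,"red n",len(R),"tip",tip,"ang tip-c",np.degrees(np.arctan2(*(tip-e)[::-1])),"mean-c",np.degrees(np.arctan2(*(R.mean(0)-e)[::-1])),"line",np.degrees(np.arctan2(d[1],d[0])))
        k=(np.hypot(P[...,0]-e[0],P[...,1]-e[1])<.03)&(P[...,2]>.08)&(P[...,2]<.1)
        Q=P[k];rc=cv2.minAreaRect(Q[:,:2].astype(np.float32));print("  knob top n",k.sum(),Q.mean(0),rc)
E
python3 - <<'E'
from dial import *
r=shot("ab");dial(r)
# tester base yaw: box fit with base
TB=np.array([(-.07,.145,-.0625,.0625,0,.018)])
for c in("top","side"):
    P=cloud(c,r[c][1]).reshape(-1,3);rgb=r[c][0].reshape(-1,3)
    # base-height points
    k=(np.hypot(P[:,0]-.61,P[:,1]-.34)<.16)&(P[:,2]>.009)&(P[:,2]<.026)
    Q=P[k]; print(c,k.sum(),cv2.minAreaRect(Q[:,:2].astype(np.float32)))
    k=(np.hypot(P[:,0]-.66,P[:,1]-.33)<.08)&(P[:,2]>.075)&(P[:,2]<.09)&(P[:,0]>.625)
    Q=P[k]; print(c,"block",k.sum(),Q.mean(0),cv2.minAreaRect(Q[:,:2].astype(np.float32)))
E
```

```text
top enc 0.5794018507003784 0.34482115507125854 0.055666860193014145 ell ((0.5792135000228882, 0.3447186052799225), (0.10847348719835281, 0.10975457727909088), 102.60641479492188) red n 9 tip [0.6256 0.3338] ang tip-c -13.295337290920036 mean-c -12.438541219651581 line -11.092241598250327
  knob top n 60 [0.5804 0.3437 0.0897] ((0.58097243309021, 0.34437158703804016), (0.014421106316149235, 0.039335817098617554), 77.59725952148438)
side enc 0.5830554366111755 0.3449738025665283 0.0800614282488823 ell ((0.5899558663368225, 0.33980926871299744), (0.14050406217575073, 0.1611982136964798), 133.66783142089844) red n 20 tip [0.6267 0.3366] ang tip-c -4.938865157359153 mean-c 0.07894119525349479 line -12.65368161570339
  knob top n 84 [0.5798 0.3483 0.0884] ((0.579753577709198, 0.3470490872859955), (0.01430906355381012, 0.03502226620912552), 76.8363265991211)
top 865 ((0.6137183904647827, 0.33397072553634644), (0.28555065393447876, 0.23463600873947144), 34.27360534667969)
top block 165 [0.6877 0.3339 0.0807] ((0.687995970249176, 0.33498767018318176), (0.06156768277287483, 0.05279030650854111), 84.16844940185547)
side 1509 ((0.6064745187759399, 0.2950330674648285), (0.22635209560394287, 0.21537986397743225), 84.03215026855469)
side block 212 [0.6836 0.3387 0.0806] ((0.6854064464569092, 0.3412981331348419), (0.04126395285129547, 0.05358903855085373), 3.9565391540527344)
```

jog_arm(targets=[[0.035,[0.015,0.053,0],-0.03],[0.035,[0.015,0.053,0],-0.03],[0.035,[0.015,0.053,0],-0.03],[0.035,[0.015,0.053,0],-0.03],[0.035,[0.015,0.053,0],-0.03],[0.035,[0.015,0.053,0],-0.03],[0.035,[0.015,0.053,0],-0.03],[0.035,[0.015,0.053,0],-0.03],[0.035,[0.015,0.053,0],-0.03],[0.035,[0.015,0.053,0],-0.023]], force=25)

```text
clock: 47.58
position: [0.5661, 0.3017, 0.225]
ee_rot: [0.078, -0.078, -0.703, 0.703]
contact_force: [1.4, -0.4, -0.2]
width: 0.0354
```

jog_arm(targets=[[0.035,[0.014,0.045,0],0],[0.035,[0,0,-0.04],0],[0.035,[0,0,-0.03],0],[0.035,[0,0,0],0],[0.035,[0,0,0],0]])

```text
clock: 48.2
position: [0.5802, 0.3453, 0.1565]
ee_rot: [-0.077, 0.078, 0.703, -0.703]
contact_force: [-0.3, 0.6, 0.8]
width: 0.035
```

```bash
python3 - <<'E'
from dial import *
r=shot("ac");s=manip.get_state();print(s["position"],yawst(s))
crop(r["side"][0],(180,300),50,8,"pics/ac_s.png");crop(r["top"][0],(124,180),50,8,"pics/ac_t.png")
E
```

```text
[0.5804 0.3454 0.1574] (np.float64(-1.7905419971963537), array([ 0.003 ,  0.0013, -1.    ]))
```

View pics/ac_s.png

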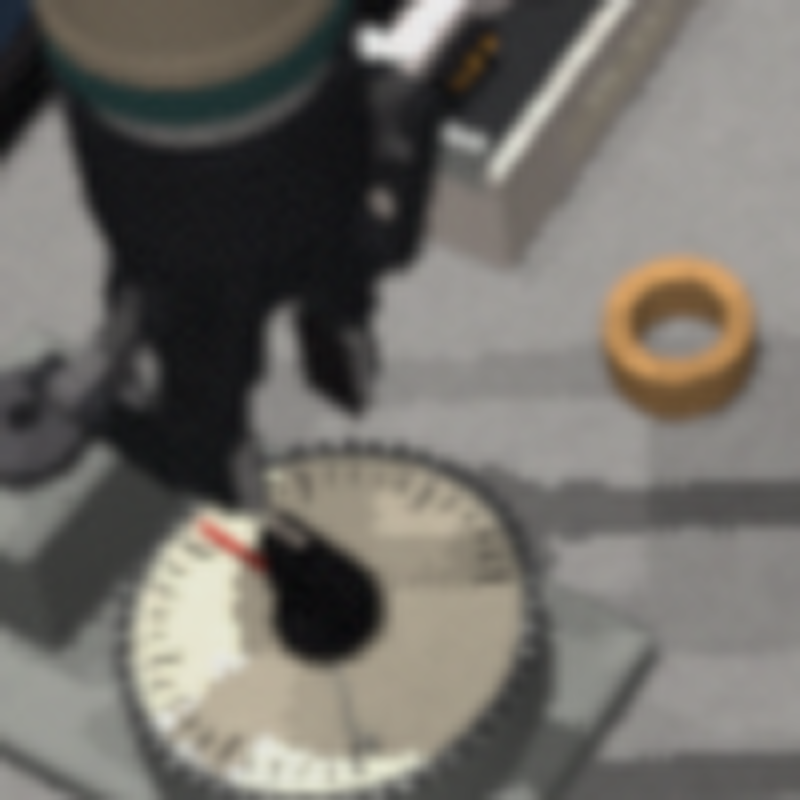

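View pics/ac_t.png

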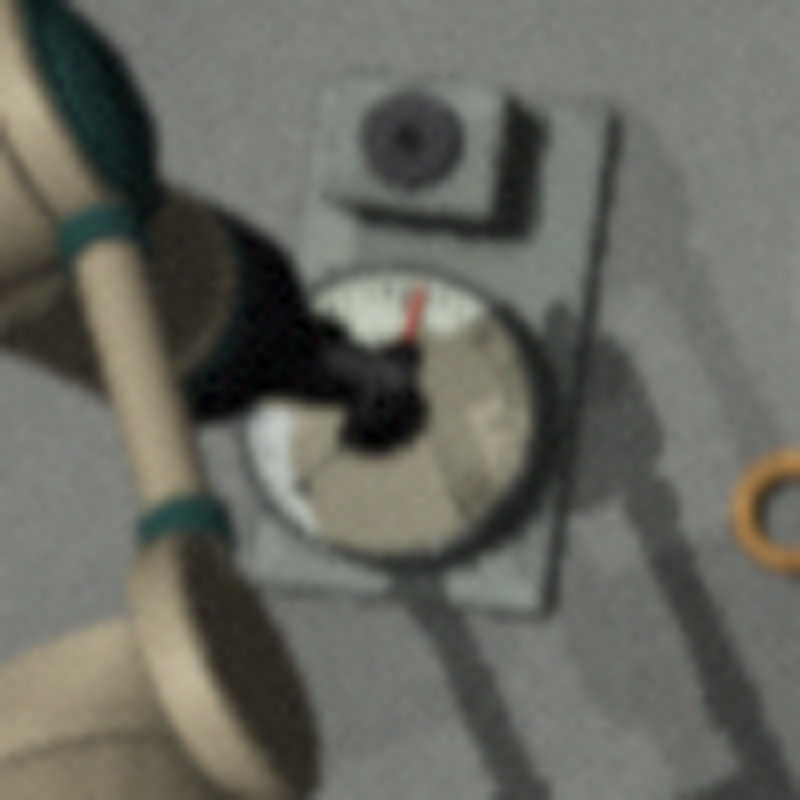

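jog_arm(targets=[[0.035,[0,0,-0.04],0],[0.035,[0,0,-0.02],0],[0.035,[0,0,-0.009],0],[0.035,[0,0,0],0],[0.035,[0,0,0],0]])

```text
clock: 48.92
position: [0.5801, 0.3457, 0.0881]
ee_rot: [-0.077, 0.078, 0.703, -0.702]
contact_force: [1.1, 0.1, 0.9]
width: 0.0352
```

jog_arm(targets=[[0.005,[0,0,0],0],[0.005,[0,0,0],0],[0.005,[0,0,0],0],[0.005,[0,0,0],0]])

```text
clock: 49.42
position: [0.5797, 0.3455, 0.0877]
ee_rot: [-0.077, 0.078, 0.703, -0.703]
contact_force: [-0.6, -0.5, 5.7]
width: 0.0123
```

jog_arm(targets=[[0.005,[0,0,0.002],0.15],[0.005,[0,0,0],0.15],[0.005,[0,0,0],0.15],[0.005,[0,0,0],0.15],[0.005,[0,0,0],0]])

```text
clock: 50.05
position: [0.5796, 0.346, 0.0878]
ee_rot: [0.134, -0.133, 0.695, -0.694]
contact_force: [2.7, 2.6, -5.2]
width: 0.0126
```

jog_arm(targets=[[0.005,[0,0,0],0.16],[0.005,[0,0,0],0.16],[0.005,[0,0,0],0.16],[0.005,[0,0,0],0.16],[0.005,[0,0,0],0.16],[0.005,[0,0,0],0.16],[0.005,[0,0,0],0.16],[0.005,[0,0,0],0.16],[0.005,[0,0,0],0.16],[0.005,[0,0,0],0]])

```text
clock: 51.3
position: [0.5785, 0.3465, 0.0878]
ee_rot: [0.558, -0.557, 0.436, -0.434]
contact_force: [-0.9, 5.5, -4.7]
width: 0.0124
```

```bash
python3 - <<'E'
from dial import *
r=shot("ad");s=manip.get_state();print(s["position"],yawst(s)[0],s["contact_force"],s["moment"],s["qpos"])
crop(r["side"][0],(180,315),50,8,"pics/ad_s.png");crop(r["top"][0],(124,180),50,8,"pics/ad_t.png")
E
```

```text
[0.5785 0.3465 0.0878] 0.24487977919721965 [ 0.0215  5.9043 -5.4061] [ 0.9413 -0.0555  0.0127] [0.4354 0.5358 1.5002 0.0026 1.1058 0.1893]
```

View pics/ad_s.png

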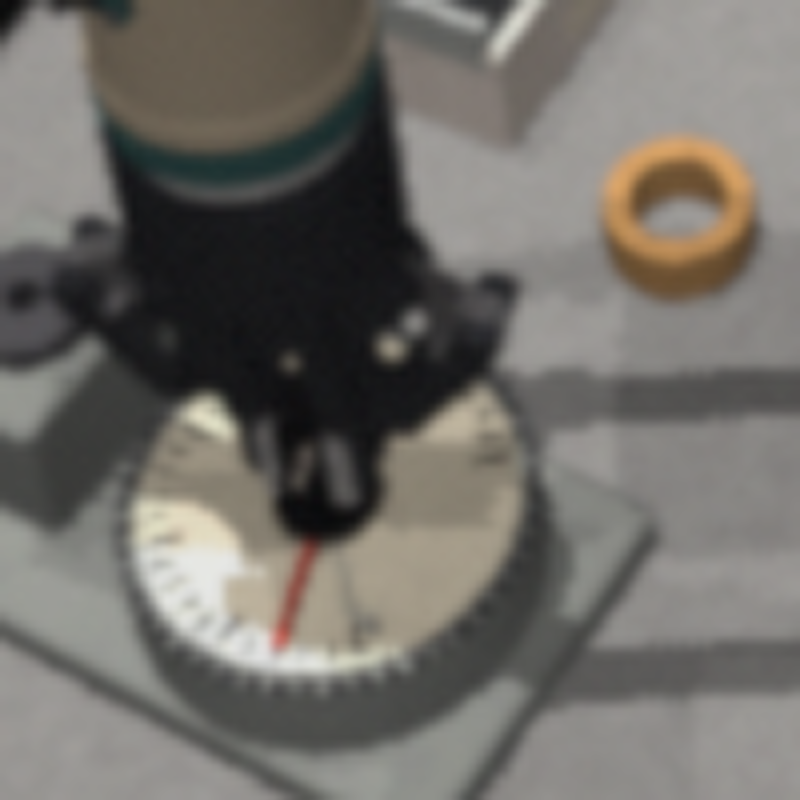

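jog_arm(targets=[[0.005,[0,0.0005,0],0.12],[0.005,[0,0.0005,0],0.12],[0.005,[0,0,0],0.12],[0.005,[0,0,0],0]])

```text
clock: 51.9
position: [0.5782, 0.3464, 0.0878]
ee_rot: [-0.626, 0.627, -0.329, 0.328]
contact_force: [-0.9, 4.0, -4.8]
width: 0.0122
```

```bash
python3 - <<'E'
from dial import *
r=shot("ae");s=manip.get_state();print(s["position"],yawst(s)[0],s["contact_force"],s["moment"],s["effort"][5])
crop(r["side"][0],(180,330),40,10,"pics/ae_s.png")
E
```

```text
[0.5782 0.3464 0.0878] 0.6059819074464788 [-1.8414  3.4562 -5.9915] [ 0.7078  0.1782 -0.0804] -0.013615814095828682
```

View pics/ae_s.png

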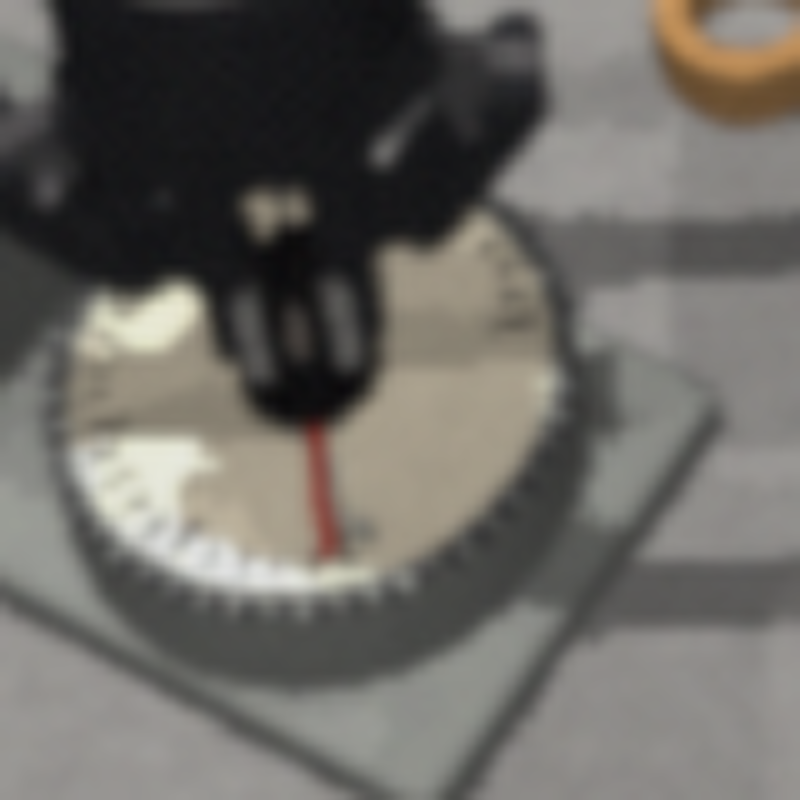

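jog_arm(targets=[[0.005,[0,0,0],0.04],[0.005,[0,0,0],0.03],[0.005,[0,0,0],0]])

```text
clock: 52.38
position: [0.5782, 0.3463, 0.0878]
ee_rot: [-0.638, 0.638, -0.306, 0.304]
contact_force: [-1.6, 4.8, -7.8]
width: 0.0122
```

```bash
cat > mo.py <<'E'
from dial import *
s=manip.get_state();print(s["position"],yawst(s)[0],s["contact_force"],s["moment"],s["effort"])
E
python3 mo.py
```

```text
[0.5782 0.3463 0.0878] 0.6786708912939573 [-1.5817  4.7534 -7.8422] [0.7813 0.3176 0.0447] [ -3.2684 -58.8018 -24.2181  -1.5683   0.0725  -0.015 ]
```

jog_arm(targets=[[0.005,[0,0,0],0.03],[0.005,[0,0,0],0.02],[0.005,[0,0,0],0]])

```text
clock: 52.75
position: [0.5782, 0.3463, 0.0879]
ee_rot: [-0.645, 0.645, -0.29, 0.289]
contact_force: [-2.5, 3.4, -9.8]
width: 0.0125
```

```bash
python3 mo.py; python3 - <<'E'
from dial import *
r=shot("af")
crop(r["side"][0],(180,330),40,10,"pics/af_s.png")
E
python3 mo.py
```

```text
[0.5782 0.3463 0.0879] 0.7274982932680449 [-2.4582  3.4289 -9.7607] [ 0.801   0.4044 -0.8561] [ -2.6364 -59.5176 -24.8678  -2.0636  -0.098   -0.9021]
[0.5782 0.3463 0.0879] 0.7274022939348536 [-2.3182  4.5461 -8.636 ] [ 0.7875  0.3986 -0.9101] [ -2.6625 -59.5158 -24.8672  -2.0672  -0.0981  -0.8725]
```

View pics/af_s.png

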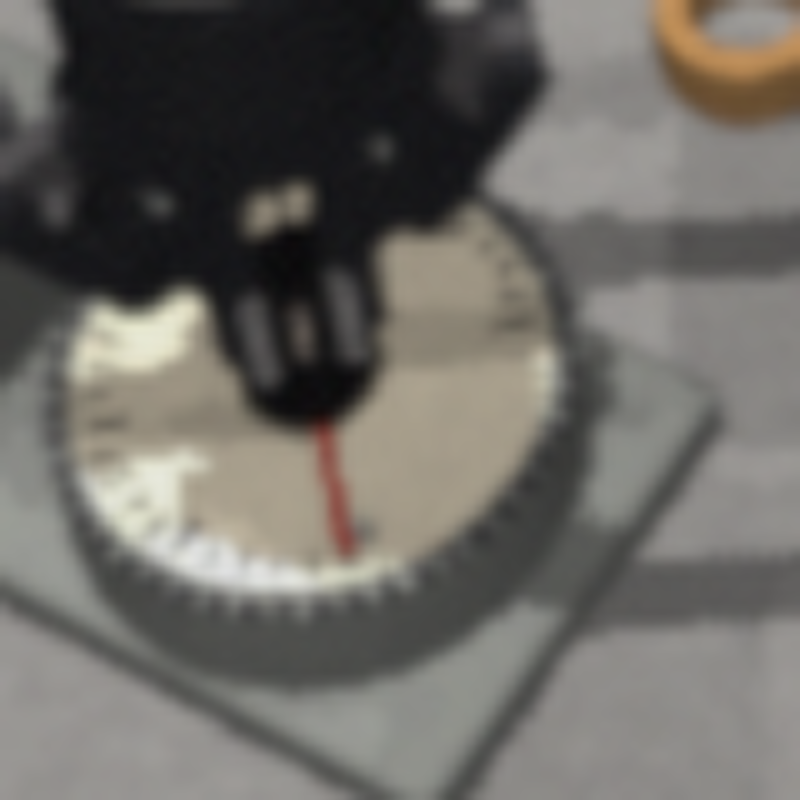

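jog_arm(targets=[[0.035,[0,0,0],0],[0.035,[0,0,0],0],[0.035,[0,0,0],0],[0.035,[0,0,0.03],0],[0.035,[0,0,0.05],0],[0.035,[0,0,0.05],0],[0.035,[-0.055,-0.02,0],0],[0.035,[-0.055,-0.02,0],0],[0.035,[-0.055,-0.02,0],0],[0.035,[-0.05,-0.03,0],0]])

```text
clock: 54.1
position: [0.3626, 0.2555, 0.2192]
ee_rot: [0.646, -0.645, 0.288, -0.289]
contact_force: [-0.2, 0.6, 0.8]
width: 0.0352
```

jog_arm(targets=[[0.035,[0,-0.05,0],0],[0.035,[0,-0.05,0],0],[0.035,[0,-0.05,0],0],[0.035,[0,0,0],0],[0.035,[0,0,0],0]])

```text
clock: 54.72
position: [0.3645, 0.1064, 0.2191]
ee_rot: [0.646, -0.645, 0.289, -0.289]
contact_force: [1.0, -0.2, 0.3]
width: 0.0349
```

```bash
python3 - <<'E'
from dial import *
r=shot("ag");dial(r);shelfmods(r,[.1315,.074,.016,-.042])
crop(r["side"][0],(175,330),40,10,"pics/ag_s.png");crop(r["top"][0],(124,180),40,10,"pics/ag_k.png")
for c in("top","side"):
    rgb=r[c][0].astype(int);bl=(rgb[...,2]>rgb[...,0]+50)&(rgb[...,2]>90)
    P=cloud(c,r[c][1]);k=bl&(P[...,1]<-.2)&(P[...,1]>-.48)&(P[...,0]<.6)&(P[...,0]>.3)
    q=loc(P[k],KBP[c]);print(c,k.sum(),"panel x",np.percentile(q[:,0],[5,25,50,75,95]))
print(manip.get_state()["clock"])
E
```

```text
top enc 0.5794018507003784 0.34482115507125854 0.055666860193014145 ell ((0.5791600346565247, 0.34476399421691895), (0.10843784362077713, 0.10949967056512833), 109.66552734375) red n 8 tip [0.5499 0.3818] ang tip-c 128.29651259399694 mean-c 129.24200714279294 line 128.19850351192838
  knob top n 60 [0.5804 0.3439 0.0895] ((0.5806245803833008, 0.34479597210884094), (0.014528796076774597, 0.04002728313207626), 39.877471923828125)
side enc 0.5918335914611816 0.3373759388923645 0.07887838035821915 ell ((0.5900128483772278, 0.33950796723365784), (0.13825584948062897, 0.15170300006866455), 146.00950622558594) red n 27 tip [0.5444 0.3844] ang tip-c 135.46162206080257 mean-c 134.8491016568585 line 129.57969042820704
  knob top n 69 [0.5789 0.3459 0.0899] ((0.5791293978691101, 0.34554779529571533), (0.012389639392495155, 0.034946538507938385), 40.336524963378906)
0.1315 top x' y' yawdeg z 15.881103089346704 130.43877360889752 0.004436970978874652 39.96821660464526 med 1.9816449700630396 517
0.1315 side x' y' yawdeg z 17.244407271491 131.23156905690624 1.0439279893204885 39.4398426243258 med 1
[... 203 characters left out ...]
4079 1.3447797270717647 39.42829892567263 med 1.3000543840320025 593
0.016 top x' y' yawdeg z 16.801596111169836 16.27991948208914 1.4702712430748803 40.276955304977875 med 2.249168212902511 546
0.016 side x' y' yawdeg z 17.12028059723164 16.112516406050446 1.0900153223560192 39.3877343718774 med 1.2363579554919932 550
-0.042 top x' y' yawdeg z 17.307355064203456 -38.597665690688984 2.7940518371908847 40.35688421283395 med 1.8101276670330866 499
-0.042 side x' y' yawdeg z 16.97802304914649 -40.68119714573607 -1.8506323468163264 39.46989494464996 med 1.119594432442625 469
top 150 panel x [-0.0081 -0.0075 -0.0061 -0.0041 -0.0029]
side 53 panel x [-0.0081 -0.006  -0.0036 -0.002   0.0001]
54.825
```

View pics/ag_s.png

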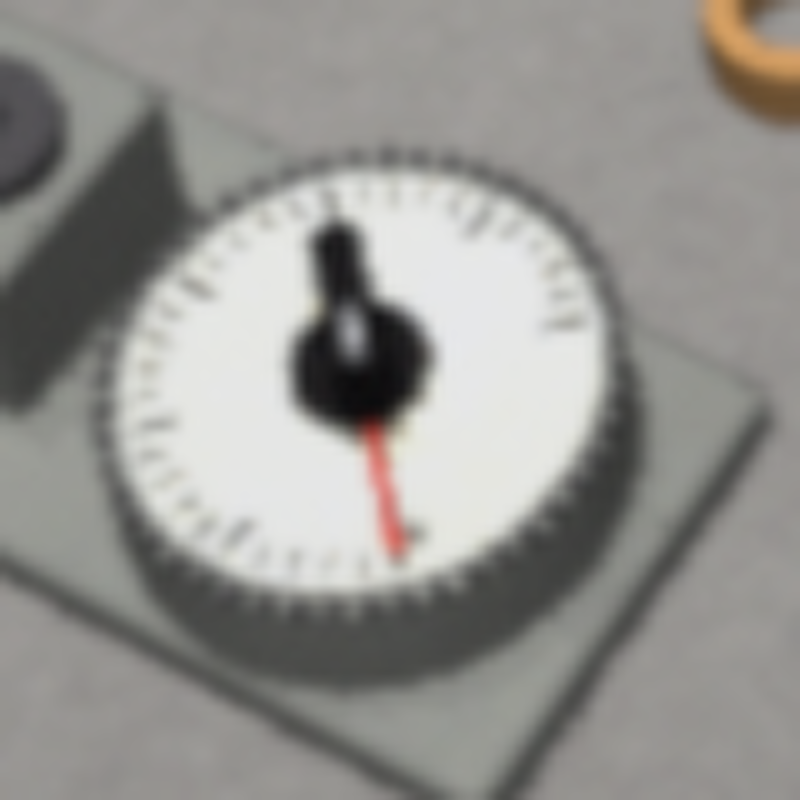

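View pics/ag_k.png

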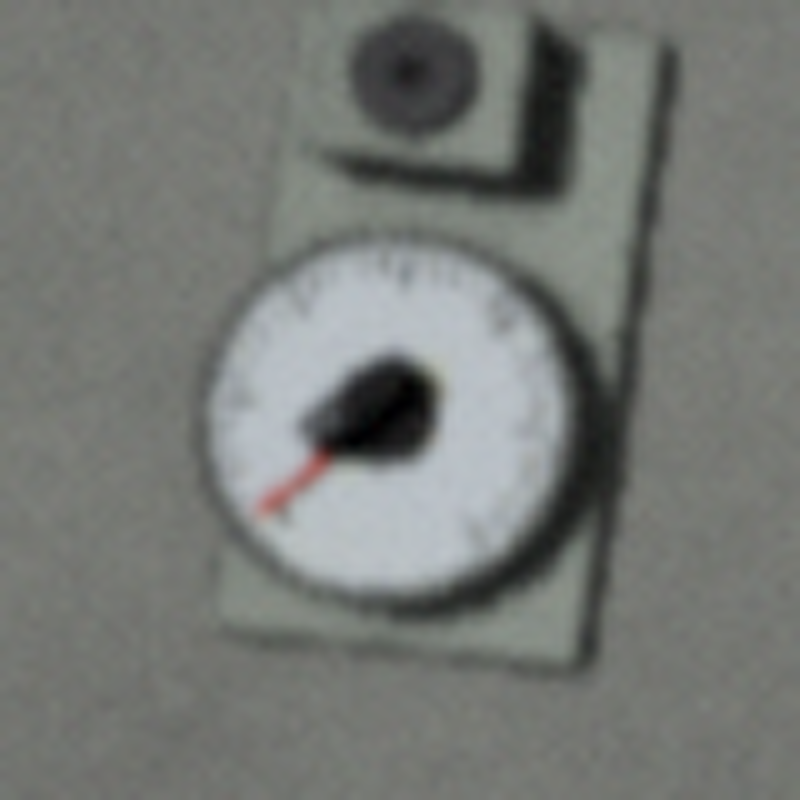

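View pics/top_ag.png

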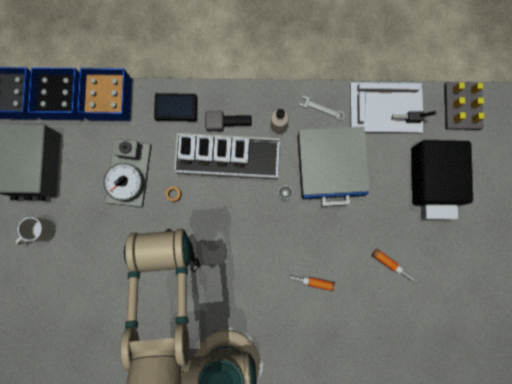

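View pics/side_ag.png

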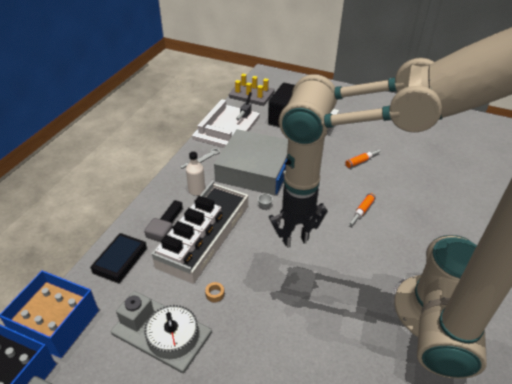

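```bash
python3 -c "
from rig import sign_off;print(sign_off())"
```

```text
the job is handed in; nothing more can be done
None
```

The station is closed out and I handed the job in at about 55 s; `sign_off()` gives no verdict, so the results below are from my own last checks.

- **Modules:** All four modules on the bench stand in one row from the left end stop. The gap at the stop is about 4 mm, the gaps between modules about 3–4 mm, the backs are within about 1 mm of the rear rail, and the plugs face front.
- **First placement:** The first module caught the rear rail on the way down and tipped in the grip. I set it down further forward and slid it back flat.
- **Knocked module:** One module was pushed about 30 mm aside while I placed the first. I measured it again and picked it up from its new place.
- **Driver and drawer:** The black torque screwdriver lies flat across the drawer. I pushed the drawer past its detent until it stopped moving and the force rose to about 24 N. After I let go, the panel face was within about 1 mm of the home position in both cameras.
- **Tester:** I turned the knob counterclockwise about 2.5 rad until the torque jumped at the stop. After release the pointer reads 128–130°, against a zero mark I estimated at about 129°.
- **Other things:** In the last pictures the pot, tape roll, spray bottle, scanner and orange drivers look unmoved.

**Checks that disagreed:**
- The two cameras differ by a steady 2–3 mm in world position.
- The fitted angles of the placed modules scatter by 1–3° because neighbours merge in the depth data. Squareness therefore rests mainly on the pictures, where the row looks square.
- The last module's place along the row differs by about 2 mm between the cameras.

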